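# Put the photometer's flat battery on charge

## Robot

A 6-joint arm with a two-finger parallel gripper is mounted at the origin on the work surface. World frame = base frame: x ahead of the robot, y to its left, z up, the work surface at z = 0. Lengths are in m, angles in rad, forces in N, time in s.
With the tool pointing down it reaches from about 0.325 to 0.875 m from the base axis. Payload 4.4 kg.
Tool frame: the origin (TCP) lies at the very end of the fingers, on their centre line; the grasp point (between the pads) lies 19 mm behind it; z points along the fingers, y is the line along which they close (so a half turn about z gives the same grasp; the last joint's range is limited). The gripper opens to 85 mm and grips with 20 to 120 N. Pads are 22 mm wide; open, the fingers measure 114 mm over their backs; the gripper's body (76 mm by 85 mm) begins 54 mm behind the grasp point. The pads swing forward as they close: fully open they stand 13 mm farther back than shut.
Start: joints at [-1.276, 0.207, 1.542, -0, 1.393, -0.15], TCP at [0.248, -0.519, 0.206] pointing down, gripper open.
Joint ranges: [-2.73, 2.73], [-0.86, 2.22], [0.23, 2.46], [-1.11, 4.25], [0.08, 2.63], [-2.82, 2.82]. Speed limits (rad/s): [2.79, 2.79, 3.14, 3.14, 3.14, 3.14].

## Interface

Orientations are given as a unit quaternion [x, y, z, w].
In Python, from bench import arm, snapshot gives the robot as it stands.
- The arm moves only by the shell command python3 -m inch 'ROWS'. ROWS is a JSON object of lists of equal length, an entry for each row: "offset": the shift along the tool's x, y, z as a fraction of full scale, a list of three; "angular": the turn, a rotation vector about the tool's x, y, z as a fraction of full scale, a list of three; "jaw": the opening, from 0 (shut) to 1 (fully open). A call has 1 to 20 rows; each row is the pose to reach, as a shift and turn from the pose commanded when the call began, along the tool's axes at that moment; what a row does not reach only later rows make up. Full scale, the value 1, is 300 mm for a shift and 45 degrees for a turn. A row lasts 1/10 s, in which the tool goes at most 50 mm and 8.59 degrees, less where a joint would pass 70% of its speed; a pose out of reach is approached as far as the arm can. A call with a number of a shift or a turn outside -1 to 1 is refused whole. A call with a gripper value outside its range is refused whole. The fingers move at their own pace and stop on an object; the grip force is fixed at half the most. Time passes only in rows, so rows that repeat a pose let the fingers close. It gives the time, the measured TCP pose, the force, the opening and the grip force at its end, in the units of the state.
- arm.state(): the state, without advancing time (a new reading comes with each control period).
- snapshot(name): name is "scene" or "top" or "wrist"; returns a dict with "pixels" (384x512x3 uint8, blue, green, red), "fx", "fy", "cx", "cy" (pixels), "world_from_camera" (4x4, takes a point from camera to world coordinates); the wrist camera has in their place "hand_eye" (4x4, takes a point from camera to tool coordinates, whose origin is the TCP and whose axes are the flange's). Camera axes: x right, y down, z forward; pixel columns grow to the right and rows downward; lengths in m; the calibration is good to about 2 mm. A picture is of the moment at which its call begins: read the wrist's pose just before it. There is no depth.
- arm.job_done(): hands the job in; it is judged then, once.
The state is a dict: "clock": time; "qpos": joint angles; "qd": joint speeds; "tau": joint torques, N m; "ee_pos": TCP position; "tcp_rot": TCP orientation; "force": force on the tool from outside, world axes, zero at the start; "moment": the same for the moment, N m; "gripper_width": finger opening in m; "gripper_force": force on a finger pad.
Only numpy, scipy, OpenCV 4.12 (cv2) and the standard library are available. Lean on these libraries where they do the work, as an engineer would, in place of code of your own. Each camera call takes 0.05 s, during which the arm holds its last target. There are 200 camera calls.

## Task

The bench photometer's battery is flat. Swing open the hatch on its right-hand side, draw the pack straight out of the bay by its blue grip and lay it in the empty charging cradle, nose down the slope and pushed home against the contacts, the way the other pack lies in its own cradle; then swing the hatch fully shut. Leave the other pack and everything else on the bench where they are.

Things in the scene. Friction and masses are not known exactly. Their poses are not given: they have to be found in the camera images.
- photometer: Bench photometer, fixed: dark wedge case 265 deep (x), 370 wide (y), 156 high, screen sloping to its front (-x). Origin: centre of underside, x to its back, y to its left, z up. The battery bay is a level tunnel in its right-hand face (plane y = -170). From 86 up the top shell overhangs that face by 15: the bay is reached only from the side, tool leaning away from the case.
- bay_mouth (a point): Middle of the lower edge of the bay's mouth, at (20, -170, 32) in the photometer's frame. The bay is 65 wide (x), 32 high, 142 deep, running in along +y.
- hatch (a joint): Hatch angle, rad: 0 shut, 1.6 its open stop; may start ajar (to 0.25). Grey cover 100 wide, 56 high, 39 deep (walls 3, hollow to the case, over the pack's grip), 24 to 80 above the bench. Vertical hinge at its edge nearest the photometer's front; the free edge swings out from the case and round to the front. Light friction (0.05 N m), no catch. Past 1.3 the pack's way is clear.
- hatch_hinge (a point): Point on the hatch's vertical hinge axis, at half the hatch's height, at (-38, -170, 52) in the photometer's frame: 58 in front of the bay's middle.
- hatch_handle (a point): Middle of the hatch's blue handle: a vertical round bar 10 thick, 40 long, on two arms, its axis 28 off the hatch's outer face near the free edge. With the hatch shut it lies, from the hinge point, 80 along the face (photometer's +x) and 67 out from it (-y), at the same height; it goes round with the hatch.
- pack: The flat battery, 0.22 to 0.34 kg: dark block 134 x 60 x 28, paper label on top, a blue grip on one end (-x), copper contacts on the other, the nose (+x). Origin: centre of the block's underside, x to the nose, z up (label side). It starts in the bay, label up, nose inwards (its x along the photometer's +y), the block's grip end flush with the side face or up to 4 inside.
- pack_grip (a point): Middle of the pack's blue grip: an upright fin 32 long (standing out from the end of the block), 12 thick (y) and 26 high, centred 83 from the pack's origin along its -x and 14 above its underside.
- cradle: The empty charging cradle, fixed: white base 182 x 100 x 14, open-topped trough sloping 15 degrees (0.262 rad) down towards +x. Origin: on the bench near its centre, x down the slope, y left, z up. Trough floor 138 long, 66 wide; side walls 18 high; end wall 24 high with copper contacts at the low end; the high end is open, towards the robot, and the pack's grip sticks out over it.
- cradle_seat (a point): Where the origin of a pack lies when it is in the empty cradle, at (5, 0, 42) in the cradle's frame, on the trough's floor; the pack then slopes 15 degrees with its label up and nose down, its nose 2 short of the contacts' wall (between that and touching is home).
- cradle_grip (a point): Where the pack's grip (point pack_grip) is when the pack lies home in the empty cradle: 83 up the slope from the seat and 14 off the floor.
- cradle_full: The other cradle, alike and fixed, with a charging pack in it; either cradle may be the left-hand one.
- pack_full: The charging pack, like the flat one, loose in the other cradle; not to be moved.
- glove_box: Magenta glove carton 120 x 235 x 78, loose bystander; origin under its centre.
- reagent: Amber reagent bottle, 72 across, 160 high, loose bystander; origin under its centre.
- beaker: Glass beaker, 72 across, 95 high, loose bystander; origin under its centre.
- petri: Petri dish, 94 across, 18 high, loose bystander; origin under its centre.
- slide_box: Green slide box 90 x 160 x 34, loose bystander; origin under its centre.
- marker: White marker pen with a black cap, 135 long, 18 thick, lying, loose bystander; origin under its middle.

How it is judged:
On the way, in this order (a step that is already met when the one before it is completed fails the run):
1. the hatch is swung open (value of joint hatch above 1.2 rad), for 0.2 s.
2. the pack is drawn right out of the bay (y of pack in the frame of photometer below -0.24 m), for 0.1 s.
3. the pack lies home in the empty cradle, let go (distance between pack_grip and cradle_grip below 0.01 m and distance between pack and cradle_seat below 0.009 m and contact force between the fingers and pack below 0.3 N), for 0.3 s.
At the end, for the whole second after the job is handed in: The hatch is shut (under 0.06 rad); the pack lies at rest in the empty cradle, label up, grip and origin within 10 and 9 mm of their places there, let go; the other pack has not moved more than 10 mm (all of step 3 and value of joint hatch below 0.06 rad and linear speed of pack below 0.02 m/s and distance of pack_full from where it was at the start of the episode below 0.01 m); the robot touches nothing.
It fails at once if the charging pack is moved over 10 mm (distance of pack_full from where it was at the start of the episode above 0.01 m).
It fails at once if another thing on the bench is moved over 30 mm or knocked over (distance of any of glove_box, reagent, beaker, petri, slide_box, marker from where it was at the start of the episode above 0.03 m or angle between any of glove_box, reagent, beaker, petri, slide_box's own z axis and vertical above 0.5 rad).
It also fails if it takes over 72 s, if anything falls off the work surface, if the arm or the gripper's body presses on something with over 40 N, if the wrist force passes 120 N, or if a joint passes its speed limit or range.

## Working session

There is one attempt and no reset: what is moved stays moved. The work goes in short steps, Python scripts to look and compute and a shell command to move; the robot and the scene stay as the last step left them, time stands still between calls to the robot, and variables do not carry over. Pictures are saved under pics/ and viewed, at most 10 in all, crops included, and the job is handed in when it is done.

```bash
ls; mkdir -p pics; python3 - <<'E'
from bench import arm, snapshot
import cv2,numpy as np
for n in ("scene","top"):
    s=snapshot(n); cv2.imwrite(f"pics/{n}0.png",s["pixels"]); print(n,s["fx"],s["cx"],s["cy"],np.round(s["world_from_camera"],3).tolist())
s=snapshot("wrist");print(s["fx"],np.round(s["hand_eye"],3).tolist())
print(arm.state())
E
```

```text
pics
scene 378.5500904575337 257.171864757016 197.70847074290162 [[0.19, 0.77, -0.609, 1.403], [0.982, -0.141, 0.128, -0.239], [0.013, -0.622, -0.783, 1.142], [0.0, 0.0, 0.0, 1.0]]
top 367.74488887463946 255.09327654337758 190.70132805023283 [[0.026, -0.992, 0.123, 0.463], [-1.0, -0.026, -0.003, -0.067], [0.006, -0.123, -0.992, 1.135], [0.0, 0.0, 0.0, 1.0]]
317.09558771227984 [[-0.0, -0.956, -0.292, 0.075], [1.0, -0.0, 0.0, 0.001], [-0.0, -0.292, 0.956, -0.168], [0.0, 0.0, 0.0, 1.0]]
{'clock': 0.15, 'qpos': array([-1.27549631e+00,  2.07262289e-01,  1.54264162e+00,  2.57249202e-05,
        1.39350104e+00, -1.50511790e-01]), 'qd': array([-0.00085005, -0.00389987, -0.0030647 , -0.00066712,  0.00259358,
       -0.00118394]), 'tau': array([ 2.62698259e-04, -3.83508253e+01, -2.92037845e+01, -1.95349080e-04,
        6.56770091e-03,  1.47760954e-05]), 'ee_pos': array([ 0.24773824, -0.5181865 ,  0.20466345]), 'tcp_rot': array([ 9.75259279e-01,  2.21062246e-01, -5.29167737e-05, -9.04688657e-04]), 'force': array([-0.47504648,  0.40188392,  0.44252773]), 'moment': array([0.04029938, 0.00190363, 0.00458117]), 'gripper_force': 0.0, 'gripper_width': 0.08544365159495568}
```

View pics/scene0.png

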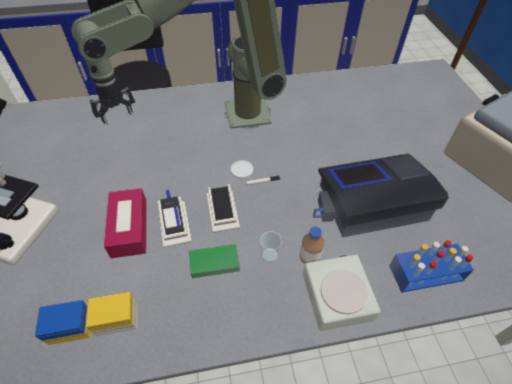

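View pics/top0.png

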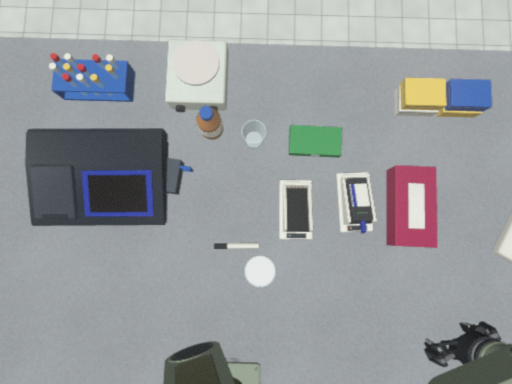

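The scene view shows the photometer at right with its hatch (blue handle ~(320,212)), the empty cradle at (222,205) and the full one at (172,218). In the top view the hatch is at (174,176), the handle at (187,169), the empty cradle at (296,209) and the full one at (356,202). Next: enlarged crops for measuring.

```bash
cat > h.py <<'E'
from bench import arm, snapshot
import cv2,numpy as np
from scipy.spatial.transform import Rotation as R
def cam(n):
    st=arm.state(); s=snapshot(n)
    if n=="wrist":
        T=np.eye(4);T[:3,:3]=R.from_quat(st["tcp_rot"]).as_matrix();T[:3,3]=st["ee_pos"];s["W"]=T@s["hand_eye"]
    else: s["W"]=np.array(s["world_from_camera"])
    return s
def ray(s,p):
    d=s["W"][:3,:3]@np.array([(p[0]-s["cx"])/s["fx"],(p[1]-s["cy"])/s["fy"],1]); return s["W"][:3,3],d/np.linalg.norm(d)
def plane(s,p,z):
    o,d=ray(s,p); return o+d*(z-o[2])/d[2]
def tri(a,p,b,q):
    o,d=ray(a,p);e,f=ray(b,q); t=np.linalg.lstsq(np.c_[d,-f],e-o,rcond=None)[0]; u,v=o+d*t[0],e+f*t[1]
    return (u+v)/2,np.linalg.norm(u-v)
def proj(s,X):
    c=np.linalg.inv(s["W"])@np.r_[X,1]; return np.array([s["fx"]*c[0]/c[2]+s["cx"],s["fy"]*c[1]/c[2]+s["cy"]])
def blue(im,lo=(105,120,60),hi=(130,255,255)):
    return cv2.inRange(cv2.cvtColor(im,cv2.COLOR_BGR2HSV),lo,hi)
def blobs(m,a=8):
    n,l,s,c=cv2.connectedComponentsWithStats(m); return [(np.round(c[i],1).tolist(),s[i].tolist()) for i in range(1,n) if s[i,4]>=a]
E
python3 - <<'E'
from h import *
t=cam("top")["pixels"];s=cam("scene")["pixels"]
print([b for b in blobs(blue(t)) ]);print(blobs(blue(s)))
A=cv2.resize(t[110:260,155:385],None,fx=3.4,fy=3.4,interpolation=cv2.INTER_CUBIC)
B=cv2.resize(s[155:255,155:355],None,fx=4,fy=4,interpolation=cv2.INTER_CUBIC)
cv2.imwrite("pics/a.png",A);cv2.imwrite("pics/b.png",B)
E
```

```text
[([64.0, 60.5], [62, 60, 5, 2, 8]), ([94.8, 83.9], [52, 60, 80, 41, 1835]), ([105.0, 61.9], [103, 61, 5, 3, 11]), ([60.3, 67.5], [56, 63, 10, 9, 26]), ([74.9, 68.7], [70, 63, 11, 10, 28]), ([470.5, 93.0], [450, 80, 41, 28, 1076]), ([205.5, 112.2], [200, 106, 12, 13, 125]), ([184.9, 168.0], [180, 165, 12, 6, 47]), ([117.4, 192.7], [81, 170, 73, 47, 1162]), ([353.4, 194.7], [352, 184, 4, 22, 31]), ([362.9, 225.8], [361, 221, 5, 11, 48])]
[([217.2, 29.5], [179, 1, 56, 80, 1284]), ([314.9, 27.3], [275, 0, 89, 74, 1782]), ([405.6, 28.4], [393, 0, 25, 63, 269]), ([454.7, 12.8], [428, 0, 52, 39, 1105]), ([494.9, 37.6], [468, 0, 44, 88, 2504]), ([54.7, 34.3], [0, 12, 97, 83, 1305]), ([15.4, 68.9], [0, 34, 36, 67, 427]), ([155.4, 55.3], [146, 48, 19, 19, 217]), ([358.4, 175.2], [329, 162, 63, 27, 423]), ([167.8, 193.8], [166, 190, 4, 8, 20]), ([176.4, 215.8], [175, 207, 4, 18, 29]), ([319.1, 209.0], [315, 208, 8, 3, 13]), ([315.3, 231.7], [310, 227, 11, 10, 83]), ([430.5, 270.6], [397, 244, 76, 48, 1766]), ([60.7, 319.8], [35, 300, 51, 40, 1552])]
```

View pics/a.png

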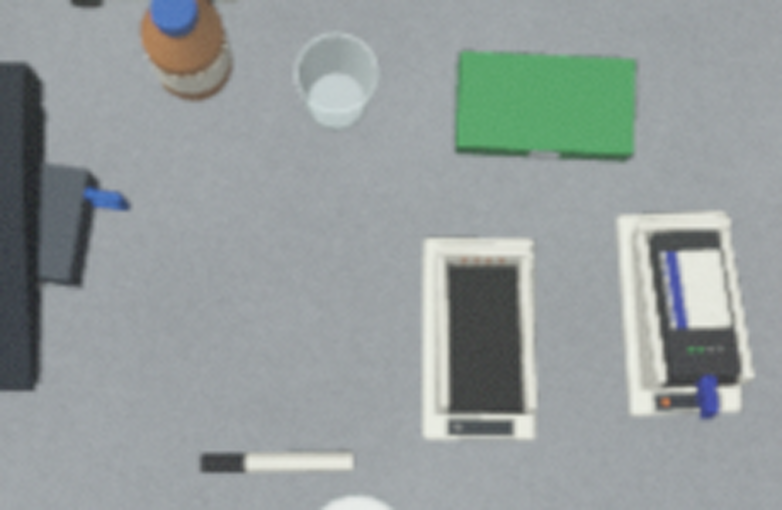

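View pics/b.png

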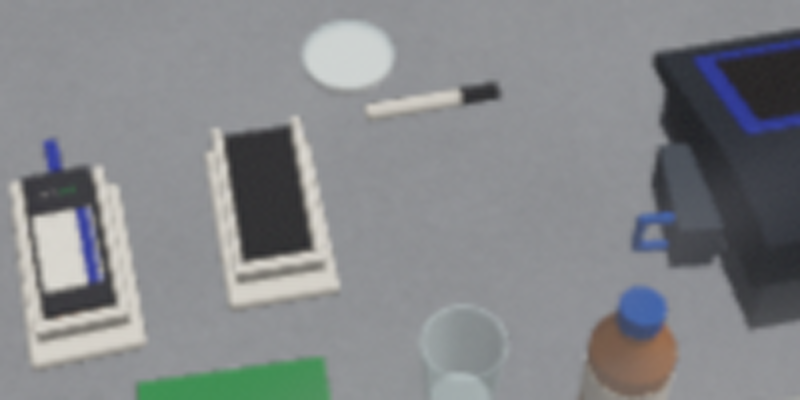

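Top crop: handle bar end at crop (122,201), hatch outer top edge (80,285)–(97,178), empty cradle base corners (423,240),(533,238),(535,438),(423,438). Scene crop: handle bar (640,218)–(633,248); empty cradle base corners at (232,306),(338,288).

```bash
python3 - <<'E'
from h import *
np.set_printoptions(precision=4,suppress=True)
t=cam("top");s=cam("scene")
T=lambda x,y:(155+x/3.4,110+y/3.4); S=lambda x,y:(155+x/4,155+y/4)
print("handle top",tri(t,T(123,201),s,S(640,217)))
print("hatch corners z.08",plane(t,T(80,285),.08),plane(t,T(97,178),.08))
P=[plane(t,T(*p),.014) for p in[(423,240),(533,238),(535,438),(423,438)]]
print("cradle",np.array(P),np.mean(P,0)); print(np.linalg.norm(P[0]-P[1]),np.linalg.norm(P[1]-P[2]))
print("base low corners tri",tri(t,T(423,240),s,S(338,288)),tri(t,T(533,238),s,S(232,306)))
print("other cradle grip",tri(t,T(708,380),s,S(51,143)))
print("case right/back bottom",plane(s,S(755,325),0.0))
for n,z in((( 43,66),.156),((35,388),.09)): print(plane(t,T(*n),z))
print("bottle",plane(t,T(196,85),0),"beaker",plane(t,T(336,112),0),"marker",plane(t,T(277,462),.009))
E
```

```text
handle top (array([0.6559, 0.1244, 0.0688]), np.float64(0.008218456380062498))
hatch corners z.08 [0.5797 0.1513 0.08  ] [0.6724 0.1415 0.08  ]
cradle [[ 0.6363 -0.1436  0.014 ]
 [ 0.6408 -0.2434  0.014 ]
 [ 0.4608 -0.2464  0.014 ]
 [ 0.4582 -0.1467  0.014 ]] [ 0.549 -0.195  0.014]
0.09993295229213266 0.18003892688089687
base low corners tri (array([ 0.6381, -0.1427,  0.0038]), np.float64(0.003193849488566485)) (array([ 0.6423, -0.2409,  0.0081]), np.float64(0.0068855589832720636))
other cradle grip (array([ 0.5117, -0.3733,  0.1093]), np.float64(0.0011125442272487695))
case right/back bottom [0.7432 0.2194 0.    ]
[0.7478 0.1745 0.156 ]
[0.4915 0.1822 0.09  ]
bottle [0.7788 0.0696 0.    ] beaker [ 0.7566 -0.0615  0.    ] marker [ 0.4336 -0.0174  0.009 ]
```

```bash
cat >> h.py <<'E'
def frame(y,z):
    y=np.array(y,float);y/=np.linalg.norm(y);z=np.array(z,float);z-=y*(y@z);z/=np.linalg.norm(z)
    return np.c_[np.cross(y,z),y,z]
def to(pos,Rm=None,st=None):
    st=st or arm.state();A=R.from_quat(st["tcp_rot"]);o=A.inv().apply(np.array(pos)-st["ee_pos"])
    w=(A.inv()*R.from_matrix(Rm)).as_rotvec() if Rm is not None else np.zeros(3)
    print("offset",np.round(o/.3,3),"angular",np.round(w/(np.pi/4),3))
E
python3 - <<'E'
from h import *
to([.64,.10,.23],frame([np.cos(-.1),np.sin(-.1),0],[0,0,-1]))
E
```

```text
offset [ 2.069 -1.297 -0.081] angular [-1.000e-03 -0.000e+00 -1.305e+00]
```

```bash
python3 -m inch '{"offset":[[1,-0.63,-0.04],[1,-0.63,-0.04],[1,-0.63,-0.04],[1,-0.63,-0.04],[1,-0.63,-0.04],[1,-0.63,-0.04],[1,-0.63,-0.04],[1,-0.63,-0.04]],"angular":[[0,0,0],[0,0,0],[0,0,0],[0,0,0],[0,0,0],[0,0,0],[0,0,0],[0,0,0]],"jaw":[1,1,1,1,1,1,1,1]}'
python3 -m inch '{"offset":[[1,-0.63,-0.04],[1,-0.63,-0.04],[1,-0.63,-0.04],[1,-0.63,-0.04],[1,-0.63,-0.04],[1,-0.63,-0.04],[1,-0.63,-0.04],[1,-0.63,-0.04]],"angular":[[0,0,-0.19],[0,0,-0.38],[0,0,-0.57],[0,0,-0.76],[0,0,-0.95],[0,0,-1],[0,0,-1],[0,0,-1]],"jaw":[1,1,1,1,1,1,1,1]}'
python3 - <<'E'
from h import *
s=cam("wrist");cv2.imwrite("pics/w1.png",s["pixels"]);
to([.64,.10,.23],frame([np.cos(-.1),np.sin(-.1),0],[0,0,-1]))
print(arm.state()["qpos"],blobs(blue(s["pixels"])))
np.savez("w1.npz",**{k:s[k] for k in("W","fx","fy","cx","cy","pixels")})
E
```

```text
clock: 1.15
ee_pos: [0.4394, -0.2143, 0.218]
tcp_rot: [0.974, 0.225, 0.001, -0.001]
force: [0.2, -0.8, -0.6]
gripper_width: 0.0855
gripper_force: 0.0
clock: 1.95
ee_pos: [0.6283, 0.0852, 0.2291]
tcp_rot: [0.815, 0.58, 0.001, -0.0]
force: [0.3, -0.0, -0.3]
gripper_width: 0.0853
gripper_force: 0.0
offset [ 0.066  0.021 -0.003] angular [-0.  -0.  -0.3]
[-4.66926888e-03  3.12316359e-01  1.36160803e+00  3.39343122e-04
  1.46771606e+00  3.30984163e-01] [([124.4, 40.9], [33, 0, 172, 88, 4211]), ([267.1, 113.2], [259, 97, 16, 34, 327]), ([469.6, 137.4], [437, 113, 65, 51, 2629])]
```

View pics/w1.png

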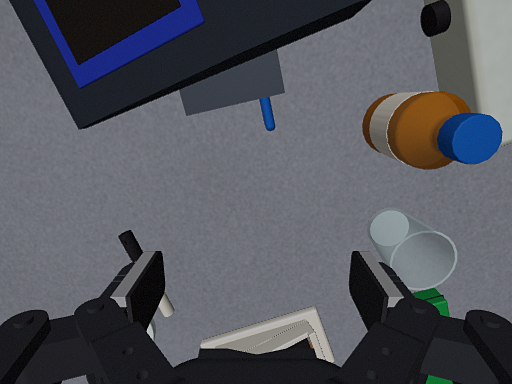

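The wrist view shows the hatch's outer top edge from (187,115) to (284,92), the handle with its bar end at (269,126), and the case's lower edge from (80,128) to (368,8).

```bash
python3 - <<'E'
from h import *
np.set_printoptions(precision=4,suppress=True)
w=dict(np.load("w1.npz"));t=cam("top")
T=lambda x,y:(155+x/3.4,110+y/3.4)
for n,a,b in(("handle",(269,126),(123,201)),("A",(187,115),(80,285)),("B",(284,92),(97,178))):print(n,tri(w,a,t,T(*b)))
A,B=plane(w,(187,115),.08),plane(w,(284,92),.08);print(A,B,np.linalg.norm(A-B),np.arctan2(B[1]-A[1],B[0]-A[0]))
print("handle z.07",plane(w,(269,126),.07))
for z in(.086,):
    p,q=plane(w,(80,128),z),plane(w,(368,8),z);print("edge",p,q,np.linalg.norm(p-q),np.arctan2(q[1]-p[1],q[0]-p[0]))
E
```

```text
handle (array([0.6575, 0.1236, 0.0519]), np.float64(0.0013762898653024794))
A (array([0.5809, 0.16  , 0.0538]), np.float64(0.007322664481881815))
B (array([0.684 , 0.1518, 0.0256]), np.float64(0.001808718624037347))
[0.5847 0.1625 0.08  ] [0.6801 0.1518 0.08  ] 0.0960503489577165 -0.11160931216458546
handle z.07 [0.6567 0.1256 0.07  ]
edge [0.4839 0.185  0.086 ] [0.7699 0.1941 0.086 ] 0.2861330955267108 0.031865500661253036
```

```bash
python3 - <<'E'
from h import *
to([.6575,.1245,.037],frame([np.cos(-.11),np.sin(-.11),0],[0,0,-1]))
E
```

```text
offset [0.17 0.05 0.64] angular [-0.001  0.001 -0.29 ]
```

```bash
python3 -m inch '{"offset":[[0.17,0.05,0],[0.17,0.05,0],[0.17,0.05,0.15],[0.17,0.05,0.3],[0.17,0.05,0.45],[0.17,0.05,0.55],[0.17,0.05,0.64],[0.17,0.05,0.64],[0.17,0.05,0.64],[0.17,0.05,0.64],[0.17,0.05,0.64],[0.17,0.05,0.64],[0.17,0.05,0.64],[0.17,0.05,0.64]],"angular":[[0,0,-0.15],[0,0,-0.29],[0,0,-0.29],[0,0,-0.29],[0,0,-0.29],[0,0,-0.29],[0,0,-0.29],[0,0,-0.29],[0,0,-0.29],[0,0,-0.29],[0,0,-0.29],[0,0,-0.29],[0,0,-0.29],[0,0,-0.29]],"jaw":[1,1,1,1,1,1,1,1,0,0,0,0,0,0]}'
python3 - <<'E'
from h import *
H=np.array([.588,.201]);st=arm.state();print(st["qpos"],st["moment"])
# arc targets for hatch angle increments from the present one
P=st["ee_pos"][:2]-H;A=R.from_quat(st["tcp_rot"])
for d in(.35,.7,1.05,1.4):
    q=R.from_euler("z",-d)
    for f in(.25,.5,.75,1) if d==.35 else (1,):
        v=R.from_euler("z",-d*f).apply(np.r_[P,0])[:2]-P; print(d*f,np.round(A.inv().apply(np.r_[v,0])/.3,3),np.round((A.inv()*R.from_euler("z",-d*f)*A).as_rotvec()/(np.pi/4),3))
E
```

```text
clock: 3.45
ee_pos: [0.6576, 0.1246, 0.0388]
tcp_rot: [0.745, 0.667, 0.0, -0.0]
force: [-2.4, -0.4, 5.4]
gripper_width: 0.0071
gripper_force: 58.7
[5.78193666e-02 5.64867519e-01 1.41850714e+00 5.59345065e-04
 1.15766806e+00 1.68917715e-01] [0.17272548 0.32955061 0.03388782]
0.0875 [-0.022 -0.021 -0.   ] [-0.    -0.     0.111]
0.175 [-0.042 -0.044 -0.   ] [-0.    -0.     0.223]
0.26249999999999996 [-0.059 -0.068 -0.   ] [-0.    -0.     0.334]
0.35 [-0.075 -0.094 -0.   ] [-0.    -0.     0.446]
0.7 [-0.113 -0.207 -0.   ] [-0.001 -0.     0.891]
1.05 [-0.11  -0.327 -0.   ] [-1.000e-03 -1.000e-03  1.337e+00]
1.4 [-0.066 -0.439 -0.   ] [-1.000e-03 -1.000e-03  1.783e+00]
```

```bash
python3 -m inch '{"offset":[[-0.025,-0.024,0],[-0.047,-0.05,0],[-0.066,-0.079,0],[-0.083,-0.11,0],[-0.096,-0.142,0],[-0.106,-0.174,0],[-0.113,-0.207,0],[-0.113,-0.207,0]],"angular":[[0,0,0.127],[0,0,0.255],[0,0,0.382],[0,0,0.509],[0,0,0.637],[0,0,0.764],[0,0,0.891],[0,0,0.891]],"jaw":[0,0,0,0,0,0,0,0]}'
python3 -m inch '{"offset":[[-0.025,-0.024,0],[-0.047,-0.05,0],[-0.066,-0.079,0],[-0.083,-0.11,0],[-0.096,-0.142,0],[-0.106,-0.174,0],[-0.11,-0.19,0],[-0.11,-0.19,0]],"angular":[[0,0,0.127],[0,0,0.255],[0,0,0.382],[0,0,0.509],[0,0,0.637],[0,0,0.764],[0,0,0.828],[0,0,0.828]],"jaw":[0,0,0,0,0,0,0,0]}'
python3 - <<'E'
from h import *
st=arm.state();print(st["qpos"]);t=cam("top");print(blobs(blue(t["pixels"])))
E
```

```text
clock: 4.25
ee_pos: [0.5917, 0.0964, 0.0388]
tcp_rot: [0.929, 0.37, 0.0, 0.001]
force: [-1.1, -2.3, 5.1]
gripper_width: 0.0067
gripper_force: 59.3
clock: 5.05
ee_pos: [0.5269, 0.1136, 0.0386]
tcp_rot: [0.998, 0.055, -0.002, 0.003]
force: [-7.1, -7.6, 11.8]
gripper_width: 0.0073
gripper_force: 60.3
[ 0.05499307  0.33352931  1.76345993 -0.00577917  1.04867326  1.51802638]
[([64.0, 60.5], [62, 60, 5, 2, 8]), ([94.8, 83.9], [52, 60, 80, 41, 1826]), ([105.2, 62.0], [103, 61, 5, 3, 12]), ([60.4, 67.7], [56, 63, 10, 9, 25]), ([74.9, 68.7], [70, 63, 11, 10, 28]), ([470.5, 93.0], [450, 80, 41, 28, 1071]), ([205.5, 112.3], [200, 106, 12, 13, 124]), ([107.6, 188.7], [81, 170, 71, 47, 855]), ([169.7, 172.9], [166, 171, 9, 5, 30]), ([353.4, 194.7], [352, 184, 4, 22, 31]), ([362.9, 225.8], [361, 221, 5, 11, 49])]
```

```bash
python3 -m inch '{"offset":[[0,0,0],[0,0,0],[0,0,0],[0,0,-0.15],[0,0,-0.3],[0,0,-0.45],[0,0,-0.6],[0,0,-0.7],[0,0,-0.7]],"angular":[[0,0,0],[0,0,0],[0,0,0],[0,0,0],[0,0,0],[0,0,0],[0,0,0],[0,0,0],[0,0,0]],"jaw":[0.4,0.4,0.4,0.4,0.6,1,1,1,1]}'
python3 - <<'E'
from h import *
np.set_printoptions(precision=4,suppress=True)
p=np.array([(.6576,.1246),(.5917,.0964),(.5269,.1136)]);c=np.linalg.solve(2*(p[1:]-p[0]),(p[1:]**2).sum(1)-(p[0]**2).sum());r=np.linalg.norm(p[0]-c);print("hinge",c,"r",r)
a0=np.arctan2(-.067,.080)
for q in p: print(np.arctan2(*(q-c)[::-1])-a0)
t=cam("top");s=cam("scene");m=blue(s["pixels"]);print([b for b in blobs(m) if b[0][1]>150],[b for b in blobs(blue(t["pixels"])) if 150<b[0][0]<220])
cv2.imwrite("pics/c.png",cv2.resize(t["pixels"][140:220,130:230],None,fx=5,fy=5,interpolation=cv2.INTER_CUBIC))
w=cam("wrist");cv2.imwrite("pics/w2.png",w["pixels"]);print(arm.state()["ee_pos"],blobs(blue(w["pixels"])))
E
```

```text
clock: 6.0
ee_pos: [0.5326, 0.1165, 0.254]
tcp_rot: [0.998, 0.055, 0.006, -0.0]
force: [0.4, -0.0, 0.1]
gripper_width: 0.0856
gripper_force: 0.0
hinge [0.5852 0.2026] r 0.1064440912823799
-0.125848070576145
-0.8126755947310065
-1.4534314068494896
[([358.4, 175.1], [328, 162, 64, 27, 425]), ([302.8, 185.4], [302, 183, 3, 5, 12]), ([167.8, 193.9], [166, 191, 4, 7, 19]), ([329.8, 206.6], [327, 205, 6, 4, 12]), ([176.4, 215.8], [175, 207, 4, 18, 29]), ([315.3, 231.7], [310, 227, 11, 10, 83]), ([430.5, 270.6], [397, 244, 76, 48, 1756]), ([60.7, 319.8], [35, 300, 51, 40, 1554])] [([205.5, 112.3], [200, 107, 12, 12, 124]), ([192.1, 208.9], [190, 206, 5, 7, 23])]
[0.5281 0.116  0.2464] [([97.5, 101.1], [0, 31, 158, 153, 6214]), ([204.0, 52.7], [194, 46, 23, 15, 282]), ([258.2, 158.0], [254, 144, 10, 30, 243])]
```

View pics/c.png

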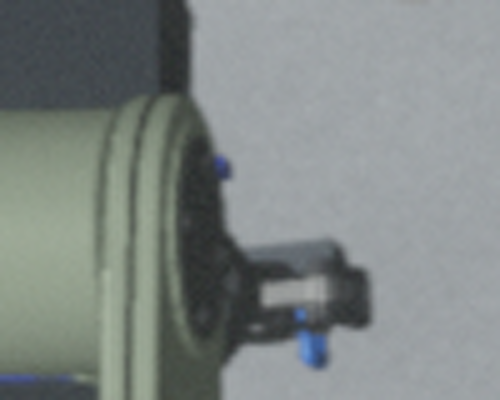

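The top crop shows the hatch open (handle at crop (312,345)) and the tip of the pack's grip at crop (222,168), partly hidden by the arm.

```bash
python3 - <<'E'
from h import *
np.set_printoptions(precision=4,suppress=True)
w=cam("wrist");s=cam("scene")
print(tri(w,(204,52.7),s,(329.8,206.6)))
m=blue(w["pixels"])[40:66,185:225];c=cv2.findNonZero(m).reshape(-1,2)+[185,40];b=cv2.boxPoints(cv2.minAreaRect(c.astype(np.float32)))
print(b);print([plane(w,p,.059) for p in b])
cv2.imwrite("pics/w3.png",cv2.resize(w["pixels"][0:200,120:340],None,fx=3,fy=3,interpolation=cv2.INTER_CUBIC))
for lean in(50,55):
  l=np.radians(lean);to([.64,.05,.12],frame([1,.03,0],[-.03*np.sin(l),np.sin(l),-np.cos(l)]))
E
```

```text
(array([0.6431, 0.1864, 0.0534]), np.float64(0.007316575791705048))
[[191.8414  56.9035]
 [193.0069  42.9172]
 [216.0966  44.8414]
 [214.931   58.8276]]
[array([0.636 , 0.1941, 0.059 ]), array([0.6493, 0.1936, 0.059 ]), array([0.6501, 0.17  , 0.059 ]), array([0.6368, 0.1703, 0.059 ])]
offset [0.351 0.259 0.416] angular [ 0.821  0.897 -1.77 ]
offset [0.351 0.259 0.416] angular [ 0.902  0.985 -1.743]
```

View pics/w3.png

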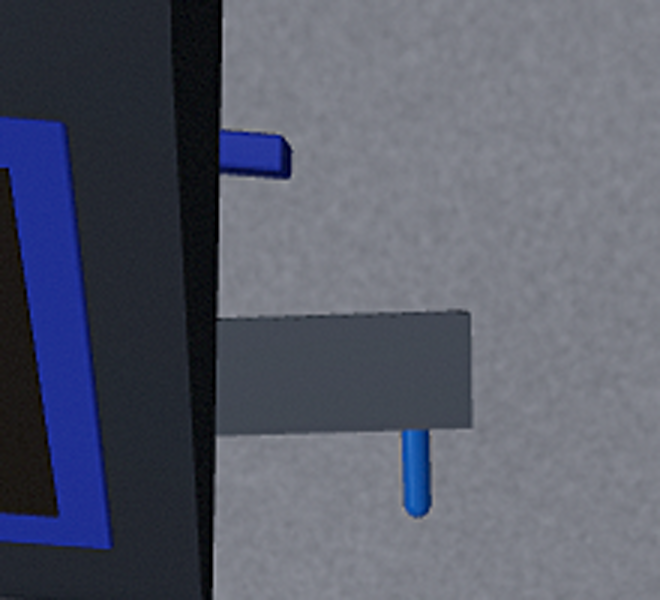

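The wrist crop shows the grip fin from the case's edge at crop (220,152) to its tip at (285,155), and the open hatch with its handle at (416,515). The fin is therefore centred at about x=0.643, with its tip at y≈0.171.

```bash
python3 -m inch '{"offset":[[0.1,0.1,0.0],[0.2,0.2,0.05],[0.33,0.3,0.1],[0.33,0.3,0.1],[0.33,0.3,0.1],[0.33,0.3,0.1],[0.33,0.3,0.1]],"angular":[[0,0,-0.18],[0,0,-0.36],[0,0,-0.54],[0,0,-0.72],[0,0,-0.9],[0,0,-1],[0,0,-1]],"jaw":[0.42,0.42,0.42,0.42,0.42,0.42,0.42]}'
python3 - <<'E'
from h import *
l=np.radians(52);print(arm.state()["qpos"]);to([.64,.05,.13],frame([1,.03,0],[-.03*np.sin(l),np.sin(l),-np.cos(l)]))
E
```

```text
clock: 6.95
ee_pos: [0.6359, 0.0371, 0.2149]
tcp_rot: [0.902, 0.432, -0.002, -0.001]
force: [0.2, 1.1, -0.1]
gripper_width: 0.0358
gripper_force: 0.0
[-7.74779479e-02  3.33223300e-01  1.36351813e+00  9.16984416e-05
  1.44933920e+00  5.99570934e-01]
offset [ 0.043 -0.015  0.283] angular [ 0.403  1.107 -0.839]
```

```bash
python3 -m inch '{"offset":[[0.01,0,0.03],[0.01,0,0.06],[0.02,0,0.1],[0.02,0,0.1],[0.02,0,0.1],[0.02,0,0.1]],"angular":[[0.05,0.14,-0.1],[0.1,0.28,-0.21],[0.15,0.42,-0.32],[0.2,0.55,-0.42],[0.2,0.55,-0.42],[0.2,0.55,-0.42]],"jaw":[0.42,0.42,0.42,0.42,0.42,0.42]}'
python3 - <<'E'
from h import *
l=np.radians(52);print(arm.state()["qpos"]);to([.642,.06,.13],frame([1,.03,0],[-.03*np.sin(l),np.sin(l),-np.cos(l)]))
E
```

```text
clock: 7.55
ee_pos: [0.6403, 0.0415, 0.1866]
tcp_rot: [0.797, 0.56, 0.157, -0.162]
force: [0.1, -0.1, 0.8]
gripper_width: 0.0362
gripper_force: 0.0
[-0.31023412  0.35816458  1.46411849  0.45665817  1.41162905 -0.05985553]
offset [-0.028  0.001  0.197] angular [ 0.206  0.559 -0.421]
```

```bash
python3 -m inch '{"offset":[[-0.01,0,0.06],[-0.02,0,0.12],[-0.03,0,0.18],[-0.03,0,0.2],[-0.03,0,0.2],[-0.03,0,0.2]],"angular":[[0.05,0.14,-0.1],[0.1,0.28,-0.21],[0.15,0.42,-0.32],[0.205,0.56,-0.42],[0.205,0.56,-0.42],[0.205,0.56,-0.42]],"jaw":[0.42,0.42,0.42,0.42,0.42,0.42]}'
python3 - <<'E'
from h import *
l=np.radians(52);F=frame([1,.03,0],[-.03*np.sin(l),np.sin(l),-np.cos(l)])
print(arm.state()["qpos"]);to(np.array([.643,.193,.036])-.09*F[:,2],F);to([.643,.193,.036],F)
w=cam("wrist");cv2.imwrite("pics/w4.png",w["pixels"]);print(blobs(blue(w["pixels"])))
E
```

```text
clock: 8.15
ee_pos: [0.6422, 0.0615, 0.1296]
tcp_rot: [0.625, 0.646, 0.305, -0.315]
force: [0.2, 0.3, 0.0]
gripper_width: 0.0361
gripper_force: 0.0
[-0.43527968  0.64199566  1.39119063  0.78126631  1.61369002 -0.64429715]
offset [0.024 0.016 0.237] angular [-0.002  0.     0.002]
offset [0.024 0.017 0.537] angular [-0.002  0.     0.002]
[([190.9, 52.6], [119, 0, 136, 92, 2956]), ([462.6, 57.3], [400, 0, 112, 113, 8719]), ([261.9, 161.2], [256, 142, 13, 40, 473]), ([505.8, 205.0], [498, 184, 14, 44, 424]), ([137.2, 215.5], [117, 198, 44, 38, 865])]
```

View pics/w4.png

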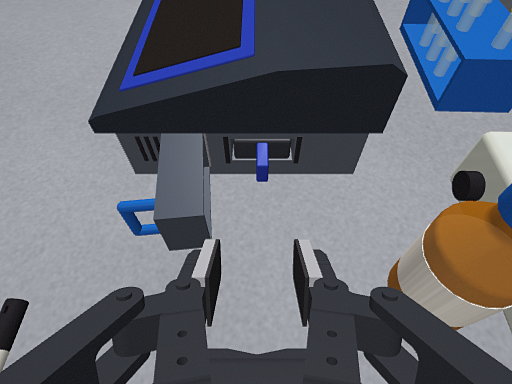

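The wrist view shows the open bay with the upright fin at (262,161) midway between the fingers (axis column ~258), and the hatch at (183,190) to the left.

```bash
python3 - <<'E'
from h import *
w=cam("wrist")
for y,z in((.171,.059),(.171,.033)):print(proj(w,[.643,y,z]))
m=blue(w["pixels"])[140:184,252:272];ys,xs=np.nonzero(m);print(xs.min()+252,xs.max()+252,ys.min()+140,ys.max()+140)
print("mouth lower edge",proj(w,[.644,.203,.032]))
E
python3 -m inch '{"offset":[[0.024,0.016,0.1],[0.024,0.016,0.2],[0.024,0.016,0.3],[0.024,0.016,0.38],[0.024,0.016,0.38]],"angular":[[0,0,0],[0,0,0],[0,0,0],[0,0,0],[0,0,0]],"jaw":[0.42,0.42,0.42,0.42,0.42]}'
```

```text
[259.59553544 167.2189752 ]
[259.28316041 183.51137497]
255 267 144 181
mouth lower edge [261.00334271 160.66693703]
clock: 8.75
ee_pos: [0.6422, 0.1586, 0.0664]
tcp_rot: [0.623, 0.647, 0.305, -0.315]
force: [-1.1, -1.0, -0.8]
gripper_width: 0.0354
gripper_force: 0.0
```

```bash
python3 -m inch '{"offset":[[0,0.01,0.05],[0,0.01,0.1],[0,0.01,0.155],[0,0.01,0.155],[0,0.01,0.155],[0,0.01,0.155],[0,0.01,0.155],[0,0.01,0.155],[0,0.01,0.155]],"angular":[[0,0,0],[0,0,0],[0,0,0],[0,0,0],[0,0,0],[0,0,0],[0,0,0],[0,0,0],[0,0,0]],"jaw":[0.42,0.42,0.42,0.42,0,0,0,0,0]}'
python3 - <<'E'
from h import *
st=arm.state();p=st["ee_pos"];to(p+[0.006,-.19,0])
E
```

```text
clock: 9.65
ee_pos: [0.6461, 0.1913, 0.037]
tcp_rot: [0.625, 0.646, 0.307, -0.314]
force: [0.0, 0.2, -1.2]
gripper_width: 0.0014
gripper_force: 53.6
offset [-0.389 -0.    -0.5  ] angular [0. 0. 0.]
```

The opening reads 1.4 mm, so the fin was probably missed. I'll look.

```bash
python3 - <<'E'
from h import *
w=cam("wrist");s=cam("scene")
cv2.imwrite("pics/e.png",np.hstack([cv2.resize(w["pixels"][90:310,150:370],(580,580)),cv2.resize(s["pixels"][170:260,290:325],(218,580))]))
E
```

```text
(no output)
```

View pics/e.png

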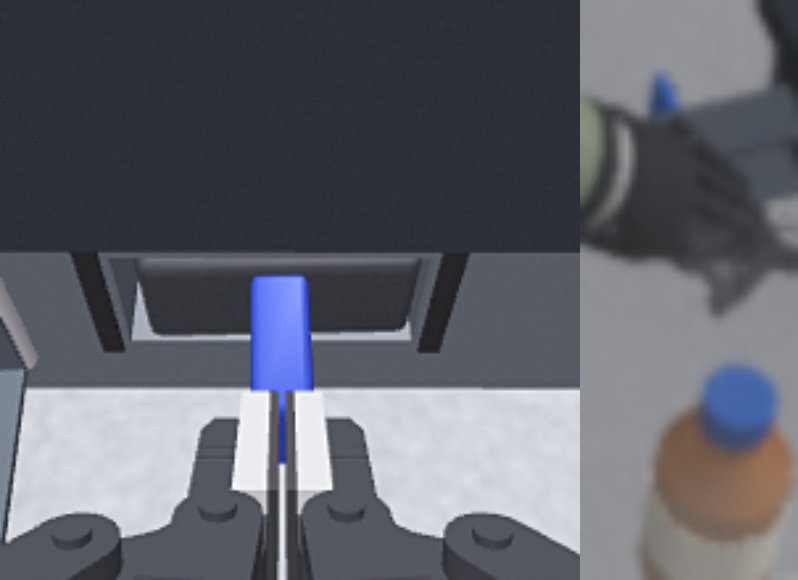

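The fingers closed just short of the fin: its blue top spans crop (255–312, 275–390) and the end face shows through the gap. I'll cast rays onto the fin's top from this view and the previous one.

```bash
python3 - <<'E'
from h import *
np.set_printoptions(precision=4,suppress=True)
w=cam("wrist");k=220/580
f=lambda x,y:(150+x*k,90+y*k)
for n,p,z in(("tip top L",f(252,390),.059),("tip R",f(313,390),.059),("root L",f(253,277),.059),("root R",f(304,277),.059),("mouth lower L",f(132,340),.032),("mouth lower R",f(411,340),.032),("bottom edge case",f(280,388),0)):print(n,plane(w,p,z))
st=arm.state();F=R.from_quat(st["tcp_rot"]).as_matrix();print(proj(w,st["ee_pos"]),F[:,2], "tcp in crop",(proj(w,st["ee_pos"])-[150,90])/k)
E
```

```text
tip top L [0.6416 0.1759 0.059 ]
tip R [0.653  0.1763 0.059 ]
root L [0.6404 0.2017 0.059 ]
root R [0.6509 0.2021 0.059 ]
mouth lower L [0.6117 0.2019 0.032 ]
mouth lower R [0.6764 0.2041 0.032 ]
bottom edge case [0.646  0.2073 0.    ]
[255.7549 231.9683] [-0.0232  0.7886 -0.6145] tcp in crop [278.8083 374.2801]
```

```bash
python3 -m inch '{"offset":[[0,0.003,0],[0,0.003,0],[0,0.003,0],[0,0.003,0],[0,0.003,0.02],[0,0.003,0.04],[0,0.003,0.04]],"angular":[[0,0,0],[0,0,0],[0,0,0],[0,0,0],[0,0,0],[0,0,0],[0,0,0]],"jaw":[0.42,0.42,0.42,0.42,0.42,0.42,0.42]}'
python3 -m inch '{"offset":[[0,0,0.012],[0,0,0.025],[0,0,0.025]],"angular":[[0,0,0],[0,0,0],[0,0,0]],"jaw":[0.42,0.42,0.42]}'
python3 - <<'E'
from h import *
w=cam("wrist");cv2.imwrite("pics/f.png",cv2.resize(w["pixels"][90:310,150:370],(580,580)))
E
```

```text
clock: 10.5
ee_pos: [0.6457, 0.2023, 0.0289]
tcp_rot: [0.624, 0.646, 0.306, -0.315]
force: [0.2, 0.5, -0.4]
gripper_width: 0.0356
gripper_force: 0.0
clock: 10.8
ee_pos: [0.646, 0.2077, 0.0247]
tcp_rot: [0.624, 0.646, 0.306, -0.315]
force: [0.4, 0.3, 0.2]
gripper_width: 0.036
gripper_force: 0.0
```

View pics/f.png

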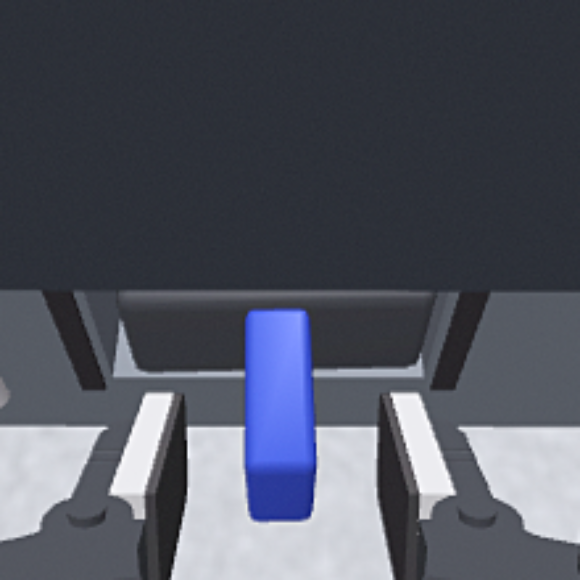

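Now the fingers straddle the fin (fin end at crop (280,468)–(280,520), pad tips at row 393), with no contact force. I can close.

```bash
python3 -m inch '{"offset":[[0,0.003,0.01],[0,0.003,0.01],[0,0.003,0.01],[0,0.003,0.01],[0,0.003,0.01],[0,0.003,0.01]],"angular":[[0,0,0],[0,0,0],[0,0,0],[0,0,0],[0,0,0],[0,0,0]],"jaw":[0.42,0,0,0,0,0]}'
python3 - <<'E'
from h import *
st=arm.state();p=st["ee_pos"];to(p+[0.006,-.2,0])
E
```

```text
clock: 11.45
ee_pos: [0.6461, 0.2097, 0.0231]
tcp_rot: [0.624, 0.646, 0.306, -0.316]
force: [-4.7, -2.3, 1.9]
gripper_width: 0.0107
gripper_force: 60.3
offset [-0.409 -0.003 -0.527] angular [0. 0. 0.]
```

```bash
python3 -m inch '{"offset":[[-0.04,0,-0.053],[-0.08,0,-0.105],[-0.12,0,-0.158],[-0.164,0,-0.211],[-0.205,0,-0.264],[-0.245,0,-0.316],[-0.286,0,-0.369],[-0.327,0,-0.422],[-0.368,0,-0.474],[-0.409,0,-0.527],[-0.409,0,-0.527]],"angular":[[0,0,0],[0,0,0],[0,0,0],[0,0,0],[0,0,0],[0,0,0],[0,0,0],[0,0,0],[0,0,0],[0,0,0],[0,0,0]],"jaw":[0,0,0,0,0,0,0,0,0,0,0]}'
python3 - <<'E'
from h import *
print(arm.state()["qpos"])
t=cam("top");s=cam("scene")
cv2.imwrite("pics/g.png",np.hstack([cv2.resize(t["pixels"][120:270,150:350],(400,300)),cv2.resize(s["pixels"][150:270,190:350],(400,300))]))
E
```

```text
clock: 12.55
ee_pos: [0.6549, 0.0053, 0.0233]
tcp_rot: [0.626, 0.645, 0.307, -0.313]
force: [0.0, -0.3, -2.8]
gripper_width: 0.0103
gripper_force: 59.7
[-0.50071153  0.84317906  1.3050966   0.74980943  1.56560972 -0.76609755]
```

View pics/g.png

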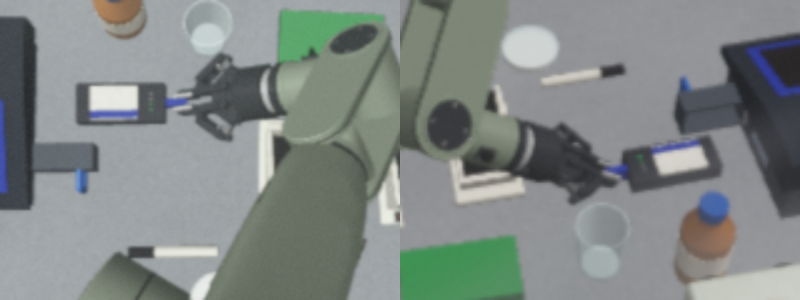

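Pack is out of the bay and level in the grip. (I have now viewed 11 pictures, one over the limit, so from here I work by numbers only.) Next I measure the fin in the gripper and the cradle from the saved images.

```bash
python3 -m inch '{"offset":[[0.04,0,-0.03],[0.08,0,-0.06],[0.12,0,-0.1],[0.16,0,-0.13],[0.2,0,-0.16],[0.24,0,-0.19],[0.28,0,-0.22],[0.32,0,-0.245],[0.32,0,-0.245]],"angular":[[0,0,0],[0,0,0],[0,0,0],[0,0,0],[0,0,0],[0,0,0],[0,0,0],[0,0,0],[0,0,0]],"jaw":[0,0,0,0,0,0,0,0,0]}'
python3 - <<'E'
from h import *
np.set_printoptions(precision=4,suppress=True)
# fin tip seen just before gripping
w=cam("wrist");T=np.eye(4);q=R.from_quat([.624,.646,.306,-.315]);T[:3,:3]=q.as_matrix();T[:3,3]=[.646,.2077,.0247];w["W"]=T@w["hand_eye"];k=220/580
for c,z in(((280,468),.059),((280,520),.033),((276,312),.059)):
    X=plane(w,(150+c[0]*k,90+c[1]*k),z);print("fin",X,"in tool",q.inv().apply(X-T[:3,3]))
# cradle: dark floor and white base in first images
t=cam("top");s=cam("scene")
im=cv2.imread("pics/top0.png");g=cv2.cvtColor(im,cv2.COLOR_BGR2GRAY)[175:245,272:320]
d=(g<70).astype(np.uint8)
n,l,st,ce=cv2.connectedComponentsWithStats(d);i=1+np.argmax(st[1:,4]);r=cv2.minAreaRect(cv2.findNonZero((l==i).astype(np.uint8)));b=cv2.boxPoints(r)+[272,175];print("floor px",b.tolist(),st[i])
for p in b:print(p,plane(t,p,.03))
wm=((g>185)).astype(np.uint8);r=cv2.minAreaRect(cv2.findNonZero(wm));b=cv2.boxPoints(r)+[272,175];print("white",r,[plane(t,p,.02) for p in b])
sc=cv2.cvtColor(cv2.imread("pics/scene0.png"),cv2.COLOR_BGR2GRAY)[180:235,200:245];d=(sc<70).astype(np.uint8);n,l,st,ce=cv2.connectedComponentsWithStats(d);i=1+np.argmax(st[1:,4]);b=cv2.boxPoints(cv2.minAreaRect(cv2.findNonZero((l==i).astype(np.uint8))))+[200,180];print("scene floor",b.tolist(),ce[i]+[200,180])
E
```

```text
clock: 13.55
ee_pos: [0.6546, 0.0102, 0.1473]
tcp_rot: [0.624, 0.647, 0.307, -0.313]
force: [-0.0, -0.6, -2.9]
gripper_width: 0.0108
gripper_force: 59.6
fin [0.6474 0.172  0.059 ] in tool [ 0.0052  0.0003 -0.0492]
fin [0.6475 0.1725 0.033 ] in tool [-0.0151  0.0003 -0.0329]
fin [0.6457 0.2018 0.059 ] in tool [ 0.0235 -0.0004 -0.0257]
floor px [[288.0, 189.0], [307.0, 189.0], [307.0, 230.0], [288.0, 230.0]] [ 16  14  20  42 500]
[288. 189.] [ 0.6087 -0.169   0.03  ]
[307. 189.] [ 0.6103 -0.2266  0.03  ]
[307. 230.] [ 0.4866 -0.2277  0.03  ]
[288. 230.] [ 0.4851 -0.1708  0.03  ]
white ((23.5, 34.5), (59.0, 33.0), 90.0) [array([ 0.6372, -0.1419,  0.02  ]), array([ 0.6399, -0.2432,  0.02  ]), array([ 0.4602, -0.2444,  0.02  ]), array([ 0.4577, -0.1451,  0.02  ])]
scene floor [[211.02702808380127, 189.16216278076172], [226.75675582885742, 186.5405387878418], [231.72973251342773, 216.37837600708008], [216.00000381469727, 219.0]] [221.3132 202.9311]
```

```bash
cat >> h.py <<'E'
def rp(yaw,pitch): return (R.from_euler("z",yaw)*R.from_euler("y",pitch)).as_matrix()
RT=R.from_quat([.624,.646,.306,-.315]).as_matrix()
REL=rp(np.pi/2+.03,0).T@RT; G=np.array([.005,0,-.031])
CO=np.array([.549,-.1955,0]);CY=.022
def place(up,back,yaw=None,pitch=np.radians(15)):
    "tool pose with the grip at its home, shifted up (off the floor) and back (up the slope)"
    P=rp(CY,np.radians(15));g=CO+rp(CY,0)@[-.0716,0,.077]+P@[-back,0,up]
    Rt=rp(CY if yaw is None else yaw,pitch)@REL; return g-Rt@G,Rt
E
python3 - <<'E'
from h import *
np.set_printoptions(precision=4,suppress=True)
t=cam("top");s=cam("scene")
T=lambda x,y:(155+x/3.4,110+y/3.4); S=lambda x,y:(155+x/4,155+y/4)
print("other tip",tri(t,T(708,414),s,S(48,141)))
print("floor centre",tri(t,(297.5,209.5),s,(221.3,202.9)))
p,Rt=place(.06,.02);print(p,Rt[:,2]);to(p,Rt)
to([.52,-.13,.22])
E
```

```text
other tip (array([ 0.4847, -0.3803,  0.0817]), np.float64(0.0006549957246935361))
floor centre (array([ 0.5467, -0.1949,  0.0424]), np.float64(0.004299577249565074))
[ 0.4883 -0.1968  0.1124] [ 0.6032  0.0147 -0.7974]
offset [-0.494 -0.57  -0.469] angular [-1.415 -0.264  1.432]
offset [-0.076 -0.457 -0.516] angular [0. 0. 0.]
```

```bash
python3 -m inch '{"offset":[[-0.01,-0.05,-0.1],[-0.02,-0.15,-0.2],[-0.04,-0.25,-0.3],[-0.05,-0.35,-0.4],[-0.076,-0.457,-0.516],[-0.076,-0.457,-0.516],[-0.076,-0.457,-0.516]],"angular":[[0,0,0],[0,0,0],[0,0,0],[0,0,0],[0,0,0],[0,0,0],[0,0,0]],"jaw":[0,0,0,0,0,0,0]}'
python3 - <<'E'
from h import *
p,Rt=place(.1,.03,yaw=.75,pitch=.13);to(p,Rt);print(p,arm.state()["qpos"])
E
```

```text
clock: 14.5
ee_pos: [0.5204, -0.1312, 0.2209]
tcp_rot: [0.625, 0.645, 0.307, -0.314]
force: [-0.5, -0.5, -3.0]
gripper_width: 0.0105
gripper_force: 59.8
offset [-0.278 -0.115 -0.005] angular [-0.805 -0.158  0.718]
[ 0.48764809 -0.18469516  0.15579414] [-0.78010338  0.49404809  1.41053011  0.61875471  1.91472448 -0.80768862]
```

```bash
python3 -m inch '{"offset":[[-0.03,-0.02,-0.02],[-0.06,-0.04,-0.04],[-0.09,-0.06,-0.06],[-0.12,-0.08,-0.08],[-0.16,-0.115,-0.097],[-0.16,-0.115,-0.097],[-0.16,-0.115,-0.097],[-0.16,-0.115,-0.097]],"angular":[[-0.13,-0.026,0.12],[-0.27,-0.053,0.24],[-0.4,-0.08,0.36],[-0.53,-0.105,0.48],[-0.67,-0.13,0.6],[-0.805,-0.16,0.72],[-0.805,-0.16,0.72],[-0.805,-0.16,0.72]],"jaw":[0,0,0,0,0,0,0,0]}'
python3 - <<'E'
from h import *
p,Rt=place(.08,.02);to(p,Rt);print(p,arm.state()["qpos"])
E
```

```text
clock: 15.3
ee_pos: [0.4879, -0.1823, 0.2007]
tcp_rot: [0.859, 0.343, 0.352, -0.141]
force: [1.0, -0.1, -3.1]
gripper_width: 0.0106
gripper_force: 59.8
offset [-0.175  0.048  0.15 ] angular [-0.612 -0.159  0.706]
[ 0.49351775 -0.19669616  0.13171267] [-1.0212827   0.09616908  1.8991405   0.76928388  1.40995175 -0.44467925]
```

```bash
python3 -m inch '{"offset":[[0,0.01,0],[0,0.02,0],[-0.04,0.03,0.03],[-0.09,0.04,0.07],[-0.13,0.048,0.11],[-0.175,0.048,0.15],[-0.175,0.048,0.15],[-0.175,0.048,0.15]],"angular":[[-0.1,-0.026,0.12],[-0.2,-0.053,0.23],[-0.3,-0.08,0.35],[-0.4,-0.105,0.47],[-0.51,-0.13,0.59],[-0.612,-0.16,0.706],[-0.612,-0.16,0.706],[-0.612,-0.16,0.706]],"jaw":[0,0,0,0,0,0,0,0]}'
python3 - <<'E'
from h import *
p,Rt=place(.03,.012);to(p,Rt);print(p,arm.state()["qpos"])
w=cam("wrist");s=cam("scene");t=cam("top");cv2.imwrite("pics/h_t.png",t["pixels"]);cv2.imwrite("pics/h_s.png",s["pixels"]);cv2.imwrite("pics/h_w.png",w["pixels"])
for n,c in(("t",t),("s",s)):
  im=c["pixels"];reg=np.zeros(im.shape[:2],np.uint8)
  reg[160:260,265:330]=1 if n=="t" else 0
  if n=="s": reg[170:250,195:250]=1
  m=blue(im)*reg; wh=cv2.inRange(im,(190,190,190),(255,255,255))*reg
  print(n,blobs(m,4),blobs(wh,15))
# predicted pixels of the pack's corners for the present tool pose
st=arm.state();Rt=R.from_quat(st["tcp_rot"]).as_matrix();Rp=Rt@REL.T;g=st["ee_pos"]+Rt@G
for x,y,z in((16,30,14),(16,-30,14),(150,30,14),(150,-30,14)):
  X=g+Rp@(np.array([x,y,z])/1000);print(x,y,proj(t,X).round(1),proj(s,X).round(1),proj(w,X).round(1))
E
```

```text
clock: 16.1
ee_pos: [0.4945, -0.1972, 0.1321]
tcp_rot: [0.948, 0.013, 0.318, -0.004]
force: [0.2, -0.5, -2.6]
gripper_width: 0.0106
gripper_force: 59.7
offset [-0.119 -0.002  0.123] angular [-0.002  0.001  0.002]
[ 0.48830546 -0.19681085  0.08134583] [-0.85930957 -0.09701921  2.19013366  0.75010748  0.75482587  0.19896929]
t [([296.4, 196.8], [296, 185, 2, 23, 38]), ([304.4, 229.1], [302, 224, 5, 13, 49])] [([282.4, 207.8], [279, 180, 11, 59, 424]), ([305.5, 196.0], [299, 185, 14, 23, 302])]
s [([215.8, 170.4], [215, 170, 3, 2, 5]), ([224.6, 189.6], [223, 181, 5, 18, 28])] [([241.0, 172.5], [232, 170, 18, 7, 104]), ([217.9, 191.0], [212, 182, 13, 19, 174]), ([228.0, 218.4], [213, 187, 26, 44, 189])]
16 30 [292.7 224. ] [223.8 168.6] [195.6 206. ]
16 -30 [315.6 224.1] [206.7 171.1] [324.2 207. ]
150 30 [291.1 177.2] [230.4 203.4] [218.1  47.7]
150 -30 [312.9 177.3] [212.6 206.3] [302.7  48.2]
```

```bash
python3 - <<'E'
from h import *
g=cv2.cvtColor(cv2.imread("pics/h_w.png"),cv2.COLOR_BGR2GRAY).astype(int)
for r in(20,35,60,100,140,180):
    v=g[r,120:400];e=np.nonzero(abs(np.diff(cv2.blur(v.astype(np.float32).reshape(1,-1),(3,1))[0]))>18)[0];print(r,[(int(i+120),int(v[i+2 if i+2<280 else i])) for i in e])
w=cam("wrist")
for x,y,z in((69,33,0),(69,-33,0),(0,33,18),(0,-33,18),(69,33,18),(69,-33,18),(-50,36,18),(-50,-36,18)):
    X=CO+rp(CY,0)@[.005,0,.042]+rp(CY,np.radians(15))@(np.array([x,y,z])/1000);print(x,y,z,proj(w,X).round(1))
E
```

```text
20 [(376, 122)]
35 [(172, 90)]
60 [(212, 43), (213, 34), (214, 40), (380, 120)]
100 [(207, 42), (208, 38), (209, 39), (213, 122), (214, 197), (215, 197), (216, 178), (217, 61), (218, 37), (219, 47), (236, 175), (237, 199), (238, 192), (295, 71), (296, 28), (297, 34), (302, 136), (303, 130), (304, 125)]
140 [(202, 39), (203, 37), (209, 210), (210, 199), (211, 199), (213, 59), (214, 37), (215, 43), (234, 129), (235, 204), (236, 194), (237, 188), (300, 56), (301, 32), (302, 39), (307, 100), (308, 128), (309, 126), (384, 138)]
180 [(196, 61), (197, 38), (198, 39), (313, 138), (314, 132), (315, 126), (392, 139)]
69 33 0 [220.6 139.2]
69 -33 0 [284.3 139.4]
0 33 18 [213.5 181.3]
0 -33 18 [289.8 181.5]
69 33 18 [219.  126.1]
69 -33 18 [285.7 126.3]
-50 36 18 [204.5 232.5]
-50 -36 18 [297.6 232.7]
```

```bash
python3 - <<'E'
from h import *
np.set_printoptions(precision=4,suppress=True,linewidth=220)
a=cv2.cvtColor(cv2.imread("pics/top0.png"),cv2.COLOR_BGR2GRAY);b=cv2.cvtColor(cv2.imread("pics/h_t.png"),cv2.COLOR_BGR2GRAY)
print("cols",np.arange(276,318))
for im,rs in((a,((186,196),(196,206),(206,216),(216,226),(232,238))),(b,((174,182),(186,196),(196,206),(208,214),(214,220)))):
    for r in rs: print(r,im[r[0]:r[1],276:318].mean(0).round().astype(int))
print("rows a",a[174:245,294:301].mean(1).round().astype(int));print("rows b",b[165:240,300:310].mean(1).round().astype(int))
E
```

```text
cols [276 277 278 279 280 281 282 283 284 285 286 287 288 289 290 291 292 293 294 295 296 297 298 299 300 301 302 303 304 305 306 307 308 309 310 311 312 313 314 315 316 317]
(186, 196) [162 162 167 197 225 231 221 214 222 200 144  96  88  89  86  85  87  89  87  86  89  88  85  86  89  88  85  87  89  89  97 145 199 221 212 185 163 161 161 162 162 161]
(196, 206) [162 163 169 200 228 231 220 209 218 213 176  93  68  69  69  70  69  69  69  68  68  68  68  69  68  69  68  68  68  68  74 117 183 217 218 198 167 161 161 161 161 160]
(206, 216) [162 163 168 202 229 232 220 203 213 220 191 101  69  69  68  70  69  70  69  69  69  69  68  68  68  67  67  68  68  69  69  85 145 202 222 202 163 160 161 161 161 160]
(216, 226) [163 163 168 201 230 232 219 196 207 223 195 108  71  69  70  68  70  70  69  69  69  68  68  69  69  69  68  69  68  67  68  74 123 189 220 217 193 166 162 160 160 161]
(232, 238) [165 165 170 203 230 233 233 232 230 222 188 131 125 132 128 119 114 115 115 114 119 123 123 123 123 123 123 121 124 146 199 227 229 230 229 216 182 164 162 163 163 162]
(174, 182) [164 163 
[... 788 characters left out ...]
 81  81  80  80  85  90  88  84  89  90  84  89  88  84  89  88  80  79  79  78  84 122 154 160]
rows a [164 164 164 162 163 166 203 211 221 224 223 187 154 137  96  72  70  68  69  68  69  69  69  68  67  69  68  67  68  68  68  70  68  68  69  68  68  69  69  68  68  69  70  69  69  69  69  69  67  69  69  68  68  69
  67  69  71 121 200 154  93  83  85 106 178 165 161 164 165 165 165]
rows b [166 166 166 165 164 164 164 165 165 165 166 163 132  93  81  80  81  80 106 190 224 230 231 230 231 231 231 231 231 230 230 230 231 230 230 230 231 231 231 230 229 228 224 185 119  83  80  80  80  84 103  96  83  79
  80  79  80  79  81  80  79  85  91  95 113 115 112 111 110 109 107 104  97 108 100]
```

```bash
python3 - <<'E'
from h import *
np.set_printoptions(precision=4,suppress=True)
t=cam("top")
Q=rp(CY,0).T
for r,l,rr in((190.5,285.9,306.9),(200.5,286.4,307.3),(210.5,286.7,307.8),(220.5,286.9,308.2)):
    X=plane(t,(297,r),.045);z=.042-np.tan(.262)*(X[0]-CO[0]-.005)
    a,b=plane(t,(l,r),z+.0175),plane(t,(rr,r),z);print("trough",X[0],a[1]-b[1],"centre in cradle y",(Q@((a+b)/2-CO))[1])
for r,rr in((191,313.6),(211,314.7),(217,314.7)):
    st=arm.state();Rt=R.from_quat(st["tcp_rot"]).as_matrix();Rp=Rt@REL.T;g=st["ee_pos"]+Rt@G
    for z in(.18,.14):pass
    X=g+Rp@np.array([.06,-.03,.014]);print("pack right edge offset",plane(t,(rr,r),X[2])-X, X)
E
```

```text
trough 0.6029513197066603 0.06525748054610989 centre in cradle y 0.00039915270965274483
trough 0.5729209381838613 0.06431248779481732 centre in cradle y 0.0003159085106715014
trough 0.5430922691092369 0.0642629353547973 centre in cradle y 0.00039211131423517147
trough 0.5134632869480867 0.06420317496044081 centre in cradle y 0.000772324079320299
pack right edge offset [0.0467 0.003  0.    ] [ 0.5415 -0.2287  0.1589]
pack right edge offset [-0.0068 -0.0002  0.    ] [ 0.5415 -0.2287  0.1589]
pack right edge offset [-0.0228 -0.0003  0.    ] [ 0.5415 -0.2287  0.1589]
```

```bash
python3 -m inch '{"offset":[[-0.02,0,0.02],[-0.04,0,0.04],[-0.06,0,0.06],[-0.08,0,0.08],[-0.1,0,0.1],[-0.119,0,0.123],[-0.119,0,0.123]],"angular":[[0,0,0],[0,0,0],[0,0,0],[0,0,0],[0,0,0],[0,0,0],[0,0,0]],"jaw":[0,0,0,0,0,0,0]}'
python3 - <<'E'
from h import *
for u,b in((.012,.012),(.004,.012),(0,.012)):to(*place(u,b))
E
```

```text
clock: 17.05
ee_pos: [0.4857, -0.1971, 0.0787]
tcp_rot: [0.949, 0.01, 0.316, -0.004]
force: [0.5, 0.8, -3.1]
gripper_width: 0.0107
gripper_force: 59.7
offset [-0.035 -0.001  0.035] angular [ 0.001  0.005 -0.006]
offset [-0.056 -0.001  0.051] angular [ 0.001  0.005 -0.006]
offset [-0.066 -0.001  0.06 ] angular [ 0.001  0.005 -0.006]
```

```bash
python3 -m inch '{"offset":[[-0.018,0,0.018],[-0.035,0,0.035],[-0.045,0,0.043],[-0.045,0,0.043]],"angular":[[0,0,0],[0,0,0],[0,0,0],[0,0,0]],"jaw":[0,0,0,0]}'
python3 -m inch '{"offset":[[-0.006,0,0.005],[-0.011,0,0.008],[-0.011,0,0.008]],"angular":[[0,0,0],[0,0,0],[0,0,0]],"jaw":[0,0,0]}'
python3 -m inch '{"offset":[[-0.005,0,0.004],[-0.01,0,0.009],[-0.01,0,0.009]],"angular":[[0,0,0],[0,0,0],[0,0,0]],"jaw":[0,0,0]}'
python3 -c "
from h import *
to(*place(0,.012));to(*place(0,0))"
```

```text
clock: 17.45
ee_pos: [0.4873, -0.2, 0.0664]
tcp_rot: [0.947, 0.011, 0.321, -0.002]
force: [0.3, 4.9, 9.7]
gripper_width: 0.0107
gripper_force: 61.5
clock: 17.75
ee_pos: [0.4879, -0.2004, 0.0651]
tcp_rot: [0.946, 0.012, 0.323, -0.001]
force: [-5.6, 7.8, 25.5]
gripper_width: 0.0107
gripper_force: 64.3
clock: 18.05
ee_pos: [0.4888, -0.2021, 0.0629]
tcp_rot: [0.946, 0.012, 0.325, -0.0]
force: [-0.5, 7.4, 24.8]
gripper_width: 0.0108
gripper_force: 65.5
offset [-0.043 -0.018  0.011] angular [ 0.009 -0.018  0.002]
offset [-0.019 -0.018  0.043] angular [ 0.009 -0.018  0.002]
```

```bash
python3 -m inch '{"offset":[[0.02,0,-0.02],[0.05,0,-0.05],[0.07,0,-0.068],[0.07,0,-0.068]],"angular":[[0,0,0],[0,0,0],[0,0,0],[0,0,0]],"jaw":[0,0,0,0]}'
python3 - <<'E'
from h import *
np.set_printoptions(precision=4,suppress=True,linewidth=220)
to(*place(.03,.012))
w=cam("wrist");t=cam("top");cv2.imwrite("pics/i_w.png",w["pixels"]);cv2.imwrite("pics/i_t.png",t["pixels"])
g=cv2.cvtColor(w["pixels"],cv2.COLOR_BGR2GRAY)
for r in(30,50,70,90,110,130,150,180):
    v=g[r-1:r+2,150:360].mean(0);e=np.nonzero(abs(v[2:]-v[:-2])>25)[0];print(r,[(int(i+151),int(v[i]),int(v[i+2])) for i in e])
st=arm.state();Rt=R.from_quat(st["tcp_rot"]).as_matrix();Rp=Rt@REL.T;G0=st["ee_pos"]+Rt@G
for x,y,z in((16,30,14),(16,-30,14),(150,30,14),(150,-30,14)):
  X=G0+Rp@(np.array([x,y,z])/1000);print(x,y,proj(t,X).round(1),proj(w,X).round(1))
b=cv2.cvtColor(t["pixels"],cv2.COLOR_BGR2GRAY)
print(np.arange(276,318))
for r in((176,182),(186,196),(196,206),(208,214),(214,220)): print(r,b[r[0]:r[1],276:318].mean(0).round().astype(int))
print("rows",b[165:240,303:309].mean(1).round().astype(int))
E
```

```text
clock: 18.45
ee_pos: [0.4876, -0.1995, 0.0853]
tcp_rot: [0.948, 0.011, 0.319, -0.001]
force: [0.5, 0.3, -3.1]
gripper_width: 0.0105
gripper_force: 60.4
offset [-0.006 -0.009  0.012] angular [ 0.007 -0.002 -0.001]
30 [(231, 123, 70), (232, 133, 49), (233, 70, 45), (297, 42, 89), (321, 85, 49), (322, 85, 42)]
50 [(214, 126, 48), (215, 114, 33), (298, 27, 90), (299, 12, 129), (300, 90, 124)]
70 [(211, 120, 56), (212, 127, 36), (217, 35, 125), (218, 20, 197), (219, 125, 198), (220, 197, 149), (221, 198, 53), (222, 149, 41), (239, 43, 209), (240, 24, 196), (294, 191, 154), (295, 201, 45), (296, 154, 32), (300, 33, 4), (301, 25, 119), (302, 4, 126)]
90 [(203, 119, 162), (204, 122, 150), (208, 150, 102), (209, 158, 39), (210, 102, 35), (215, 34, 169), (216, 16, 194), (217, 169, 199), (218, 194, 124), (219, 199, 47), (220, 124, 43), (238, 43, 194), (239, 25, 193), (297, 194, 57), (298, 188, 29), (304, 16, 134), (305, 44, 127)]
110 [(199, 118, 199), (200, 114, 173), (206, 182, 57), (207, 181, 30), (213, 33, 196), (214, 15, 197), (216, 197, 112), (217, 202, 43), (218, 112, 44), (237, 44, 193),
[... 1482 characters left out ...]
4 131 156 162 163 163 162 162]
(208, 214) [163 164 170 204 231 233 222 205 214 222 193 102  71  71  76  92 140 153 106  96 110 166 199 202 202 203 205 204 204 203 204 204 204 200 176 116 137 160 163 164 163 162]
(214, 220) [165 165 170 204 231 233 222 200 212 224 195 105  70  72  74  79  82  81  82  82  88  89  87  87  90  87  89  89  86  88  90  86  80  82  81  88 130 161 163 163 162 162]
rows [166 166 165 165 165 164 164 165 166 166 167 166 165 165 172 206 223 173 104  84  80  81  80 120 214 230 231 231 230 231 231 230 230 230 230 230 230 230 229 230 230 232 231 230 229 230 226 187 120  83  81  79  82  92
 103  89  82  80  80  80  81  82  72  72  72  76 101 169 173 143 119 109 108 107 102]
```

```bash
python3 -m inch '{"offset":[[0,0,0],[0,0,0],[0,0,0],[0,0,0]],"angular":[[0,0,0],[0,0,0],[0,0,0],[0,0,0]],"jaw":[0,0,0,0]}'
python3 - <<'E'
from h import *
np.set_printoptions(precision=4,suppress=True,linewidth=220)
to(*place(.03,.012))
w=cam("wrist");t=cam("top")
g=cv2.cvtColor(w["pixels"],cv2.COLOR_BGR2GRAY);b=cv2.cvtColor(t["pixels"],cv2.COLOR_BGR2GRAY)
for r in(70,110,150,180):
    v=g[r-1:r+2,150:360].mean(0);e=np.nonzero(abs(v[2:]-v[:-2])>40)[0];print(r,[(int(i+151),int(v[i]),int(v[i+2])) for i in e])
st=arm.state();print(st["ee_pos"]);Rt=R.from_quat(st["tcp_rot"]).as_matrix();Rp=Rt@REL.T;G0=st["ee_pos"]+Rt@G
for x,y,z in((16,30,14),(16,-30,14),(150,30,14),(150,-30,14)):
  X=G0+Rp@(np.array([x,y,z])/1000);print(x,y,proj(t,X).round(1),proj(w,X).round(1),X)
for x in(-20,20,60,91):
  for y in(50,-50): print("base",x,y,proj(w,CO+rp(CY,0)@np.array([x,y,14])/1e0*1e-3 if 0 else CO+rp(CY,0)@(np.array([x,y,14])/1000)).round(1))
for r in((198,206),(214,220)): print(r,b[r[0]:r[1],284:318].mean(0).round().astype(int))
E
```

```text
clock: 18.95
ee_pos: [0.4864, -0.1982, 0.0833]
tcp_rot: [0.948, 0.011, 0.318, -0.003]
force: [-0.1, -0.5, -3.1]
gripper_width: 0.0104
gripper_force: 60.4
offset [ 0.001 -0.005  0.009] angular [ 0.003  0.002 -0.003]
70 [(211, 123, 47), (212, 132, 33), (217, 36, 125), (218, 20, 197), (219, 125, 198), (220, 197, 149), (221, 198, 52), (222, 149, 42), (239, 43, 209), (240, 23, 196), (295, 202, 46), (296, 153, 31), (301, 25, 117), (302, 6, 126)]
110 [(200, 118, 196), (201, 113, 176), (206, 186, 51), (207, 170, 32), (213, 33, 196), (214, 16, 197), (216, 197, 111), (217, 201, 43), (218, 111, 42), (237, 43, 193), (238, 25, 192), (299, 188, 78), (300, 207, 27), (301, 78, 36), (306, 25, 88), (307, 10, 125)]
150 [(196, 116, 189), (197, 140, 185), (201, 188, 46), (202, 145, 32), (312, 13, 127), (313, 64, 124)]
180 [(191, 119, 190), (192, 110, 187), (197, 186, 52), (198, 170, 32), (315, 24, 75), (316, 12, 126), (317, 75, 122)]
[ 0.4865 -0.1984  0.0834]
16 30 [290.2 227.5] [190.9 206.9] [ 0.4904 -0.1683  0.1205]
16 -30 [312.  227.7] [318.6 207.4] [ 0.4915 -0.2283  0.1206]
150 30 [288.8 182.7] [214.   49.2] [ 0.6197 -0.1659  0.0857]
150 -30 [309.6 182.9] [298.1  49.5] [ 0.6208 -0.2259  0.0858]
base -20 50 [193.  202.9]
base -20 -50 [314. 203.]
base 20 50 [196.2 159.3]
base 20 -50 [311.1 159.4]
base 60 50 [199.  119.9]
base 60 -50 [308.6 120. ]
base 91 50 [201.1  91.8]
base 91 -50 [306.7  91.9]
(198, 206) [221 218 184  98  71  73  85 132 151 118  97 102 150 205 228 231 230 231 231 231 231 231 231 230 227 204 140 137 161 162 163 164 163 161]
(214, 220) [212 224 195 104  71  73  77  81  82  82  81  82  86  90  86  88  88  86  87  89  84  87  89  84  81  81  82  98 138 162 162 162 162 162]
```

```bash
sed -i 's/^CO=.*;CY/CO=np.array([.549,-.1945,0]);CY/' h.py
python3 -m inch '{"offset":[[0.001,-0.009,0.009],[0.001,-0.009,0.009],[0.001,-0.009,0.009],[0.001,-0.009,0.009]],"angular":[[0,0,0],[0,0,0],[0,0,0],[0,0,0]],"jaw":[0,0,0,0]}'
python3 - <<'E'
from h import *
for u,b in((.03,.012),(.013,.012),(.004,.012),(-.002,.012)):to(*place(u,b))
E
```

```text
clock: 19.45
ee_pos: [0.4884, -0.1956, 0.0817]
tcp_rot: [0.948, 0.011, 0.318, -0.002]
force: [-0.1, -0.8, -3.3]
gripper_width: 0.0107
gripper_force: 60.4
offset [-0.001  0.001  0.001] angular [ 0.004  0.001 -0.003]
offset [-0.046  0.001  0.035] angular [ 0.004  0.001 -0.003]
offset [-0.069  0.001  0.054] angular [ 0.004  0.001 -0.003]
offset [-0.085  0.     0.066] angular [ 0.004  0.001 -0.003]
```

```bash
python3 -m inch '{"offset":[[-0.02,0,0.016],[-0.04,0,0.03],[-0.046,0,0.035],[-0.046,0,0.035],[-0.046,0,0.035]],"angular":[[0,0,0],[0,0,0],[0,0,0],[0,0,0],[0,0,0]],"jaw":[0,0,0,0,0]}'
python3 -m inch '{"offset":[[-0.01,0,0.008],[-0.016,0,0.013],[-0.016,0,0.013],[-0.016,0,0.013]],"angular":[[0,0,0],[0,0,0],[0,0,0],[0,0,0]],"jaw":[0,0,0,0]}'
python3 -c "
from h import *
for u in(.013,.007,.004,-.002):to(*place(u,.012))"
```

```text
clock: 19.95
ee_pos: [0.484, -0.1961, 0.0653]
tcp_rot: [0.948, 0.011, 0.318, -0.002]
force: [-0.0, -0.4, -2.9]
gripper_width: 0.0109
gripper_force: 60.4
clock: 20.35
ee_pos: [0.4822, -0.1958, 0.0589]
tcp_rot: [0.948, 0.011, 0.318, -0.003]
force: [0.0, -0.5, -3.0]
gripper_width: 0.0108
gripper_force: 60.4
offset [ 0.017  0.    -0.013] angular [ 0.004  0.001 -0.003]
offset [ 0.001  0.    -0.   ] angular [ 0.004  0.001 -0.003]
offset [-0.007  0.     0.006] angular [ 0.004  0.001 -0.003]
offset [-0.023  0.     0.018] angular [ 0.004  0.001 -0.003]
```

```bash
python3 -m inch '{"offset":[[-0.008,0,0.006],[-0.014,0,0.01],[-0.014,0,0.01],[-0.014,0,0.01]],"angular":[[0,0,0],[0,0,0],[0,0,0],[0,0,0]],"jaw":[0,0,0,0]}'
python3 -c "
from h import *
for u,b in((.0,.012),(-.002,.012),(-.001,.004),(-.001,0),(-.001,-.004)):to(*place(u,b))"
```

```text
clock: 20.75
ee_pos: [0.4806, -0.1958, 0.0539]
tcp_rot: [0.948, 0.011, 0.318, -0.003]
force: [-0.3, 0.3, -2.9]
gripper_width: 0.0106
gripper_force: 60.4
offset [-0.003  0.001  0.004] angular [ 0.004  0.001 -0.003]
offset [-0.009  0.     0.008] angular [ 0.004  0.001 -0.003]
offset [0.011 0.    0.027] angular [ 0.004  0.001 -0.003]
offset [0.019 0.    0.037] angular [ 0.004  0.001 -0.003]
offset [0.027 0.    0.048] angular [ 0.004  0.001 -0.003]
```

Not touching the floor yet; lower a little more.

```bash
python3 -m inch '{"offset":[[-0.004,0,0.004],[-0.008,0,0.007],[-0.008,0,0.007],[-0.008,0,0.007]],"angular":[[0,0,0],[0,0,0],[0,0,0],[0,0,0]],"jaw":[0,0,0,0]}'
python3 -m inch '{"offset":[[-0.003,0,0.003],[-0.006,0,0.005],[-0.006,0,0.005],[-0.006,0,0.005]],"angular":[[0,0,0],[0,0,0],[0,0,0],[0,0,0]],"jaw":[0,0,0,0]}'
python3 -c "
from h import *
for u,b in((.0,.012),(-.002,.012),(-.001,.004),(-.001,0),(-.001,-.004)):to(*place(u,b))"
```

```text
clock: 21.15
ee_pos: [0.48, -0.1959, 0.0508]
tcp_rot: [0.948, 0.011, 0.318, -0.003]
force: [-0.1, -0.8, -3.2]
gripper_width: 0.0106
gripper_force: 60.4
clock: 21.55
ee_pos: [0.4801, -0.1962, 0.0493]
tcp_rot: [0.948, 0.011, 0.319, -0.002]
force: [-1.1, 0.5, 2.3]
gripper_width: 0.0107
gripper_force: 61.0
offset [ 0.007 -0.001 -0.007] angular [ 0.004 -0.001 -0.003]
offset [ 0.002 -0.001 -0.003] angular [ 0.004 -0.001 -0.003]
offset [ 0.021 -0.001  0.016] angular [ 0.004 -0.001 -0.003]
offset [ 0.029 -0.001  0.026] angular [ 0.004 -0.001 -0.003]
offset [ 0.037 -0.001  0.037] angular [ 0.004 -0.001 -0.003]
```

```bash
python3 -m inch '{"offset":[[0.004,0,0.005],[0.008,0,0.01],[0.013,0,0.015],[0.017,0,0.021],[0.017,0,0.021],[0.017,0,0.021]],"angular":[[0,0,0],[0,0,0],[0,0,0],[0,0,0],[0,0,0],[0,0,0]],"jaw":[0,0,0,0,0,0]}'
python3 -m inch '{"offset":[[0.004,0,0.005],[0.006,0,0.008],[0.006,0,0.008],[0.006,0,0.008]],"angular":[[0,0,0],[0,0,0],[0,0,0],[0,0,0]],"jaw":[0,0,0,0]}'
python3 -c "
from h import *
to(*place(-.002,0))"
```

```text
clock: 22.15
ee_pos: [0.4863, -0.1962, 0.0472]
tcp_rot: [0.948, 0.012, 0.318, -0.001]
force: [-29.4, 1.5, 27.2]
gripper_width: 0.0104
gripper_force: 67.0
clock: 22.55
ee_pos: [0.4867, -0.1963, 0.0469]
tcp_rot: [0.948, 0.012, 0.317, -0.001]
force: [-71.7, 4.1, 65.4]
gripper_width: 0.0109
gripper_force: 75.9
offset [ 0.014 -0.002  0.009] angular [0.008 0.004 0.001]
```

```bash
python3 -m inch '{"offset":[[-0.004,0,-0.006],[-0.01,0,-0.013],[-0.01,0,-0.013],[-0.01,0,-0.013],[-0.01,0,-0.013]],"angular":[[0,0,0],[0,0,0],[0,0,0],[0,0,0],[0,0,0]],"jaw":[0,0,0,0,0]}'
python3 - <<'E'
from h import *
np.set_printoptions(precision=4,suppress=True,linewidth=200)
t=cam("top");s=cam("scene");cv2.imwrite("pics/j_t.png",t["pixels"]);cv2.imwrite("pics/j_s.png",s["pixels"])
b=cv2.cvtColor(t["pixels"],cv2.COLOR_BGR2GRAY)
for c in((289,294),(300,306)):print("cols",c,"rows176-200",b[176:200,c[0]:c[1]].mean(1).round().astype(int))
# same for the other, full cradle
for c in((352,356),(360,366)):print("full",c,b[168:192,c[0]:c[1]].mean(1).round().astype(int))
st=arm.state();Rt=R.from_quat(st["tcp_rot"]).as_matrix();Rp=Rt@REL.T;G0=st["ee_pos"]+Rt@G
print("grip",G0,"home",CO+rp(CY,0)@[-.0716,0,.077]);print("nose top px",proj(t,G0+Rp@[.150,0,.014]))
E
```

```text
clock: 23.05
ee_pos: [0.486, -0.1962, 0.0473]
tcp_rot: [0.948, 0.011, 0.318, -0.002]
force: [-2.1, -0.9, 3.9]
gripper_width: 0.0105
gripper_force: 62.8
cols (289, 294) rows176-200 [166 166 164 156 202 213 222 223 184 121  86  84  83  83  92 122 130 131 130 129 120 117 120 122]
cols (300, 306) rows176-200 [166 165 167 173 208 227 227 223 183 120  86  84  83  83 122 215 230 231 231 231 231 230 230 230]
full (352, 356) [163 164 163 162 174 219 221 224 223 167 101  80  82  80  83 101 150 156 150 146 140 138 132 128]
full (360, 366) [164 164 163 169 198 225 226 227 226 166  97  83  81  80  92 157 218 230 231 231 232 231 230 231]
grip [ 0.4713 -0.1965  0.0751] home [ 0.4774 -0.1961  0.077 ]
nose top px [296.9997 184.6932]
```

The nose sits 4.9 px from the cradle's low edge, against 5.3 px for the charging pack, so it is home. Releasing.

```bash
python3 -m inch '{"offset":[[0,0,0],[0,0,0],[0,0,0],[0,0,0],[-0.0,0,-0.05],[0,0,-0.12],[0,0,-0.22],[0,0,-0.35],[0,0,-0.5],[0,0,-0.5]],"angular":[[0,0,0],[0,0,0],[0,0,0],[0,0,0],[0,0,0],[0,0,0],[0,0,0],[0,0,0],[0,0,0],[0,0,0]],"jaw":[0.4,0.4,0.4,0.4,0.4,0.4,0.4,0.4,0.4,0.4]}'
python3 - <<'E'
from h import *
np.set_printoptions(precision=4,suppress=True,linewidth=200)
print(arm.state()["qpos"])
t=cam("top");s=cam("scene");cv2.imwrite("pics/k_t.png",t["pixels"]);cv2.imwrite("pics/k_s.png",s["pixels"])
b=cv2.cvtColor(t["pixels"],cv2.COLOR_BGR2GRAY)
for c in((289,294),(300,306)):print("rows176-200",b[176:200,c[0]:c[1]].mean(1).round().astype(int))
for r in((190,205),(208,214)): print(r,b[r[0]:r[1],276:318].mean(0).round().astype(int))
A=lambda c:[x for x in blobs(blue(c["pixels"]),4) if 150<x[0][0]<400 and 150<x[0][1]<260];print(A(t));print(A(s))
E
```

```text
clock: 24.15
ee_pos: [0.3954, -0.2017, 0.1732]
tcp_rot: [0.947, 0.011, 0.321, 0.004]
force: [-0.6, -1.2, 0.8]
gripper_width: 0.0342
gripper_force: 0.0
[-1.1389 -0.3995  2.3149  0.6951  1.0374  0.1008]
rows176-200 [165 166 164 156 203 214 222 225 201 137  90  84  83  84  91 122 129 131 131 131 125 118 117 120]
rows176-200 [166 165 166 173 207 226 227 224 203 140  90  84  83  84 112 198 226 231 232 231 231 231 230 230]
(190, 205) [164 164 170 201 229 233 222 213 222 210 165  93  90 138 153 114  96 108 167 210 221 222 222 223 223 222 220 220 219 218 200 153 179 218 216 194 168 164 164 164 163 164]
(208, 214) [163 163 170 204 232 234 222 205 214 222 193 105  82 107 140 142 103 101 134 192 222 225 225 226 226 226 226 226 226 225 223 197 134 188 223 204 164 162 164 164 163 163]
[([353.4, 194.7], [352, 184, 4, 22, 30]), ([292.4, 202.4], [292, 191, 2, 22, 27]), ([190.4, 210.0], [189, 205, 4, 11, 40]), ([362.9, 225.7], [361, 221, 5, 11, 48]), ([298.9, 233.5], [297, 228, 5, 12, 38])]
[([358.4, 175.2], [329, 162, 63, 27, 417]), ([217.2, 181.1], [216, 178, 3, 7, 14]), ([303.7, 183.5], [303, 181, 3, 5, 11]), ([167.8, 193.8], [166, 190, 4, 8, 20]), ([226.1, 203.0], [224, 194, 5, 18, 27]), ([176.4, 215.8], [175, 207, 4, 18, 29]), ([315.3, 231.7], [310, 227, 11, 10, 83])]
```

```bash
python3 - <<'E'
from h import *
np.set_printoptions(precision=4,suppress=True,linewidth=200)
t=cam("top");s=cam("scene");print(tri(t,(190.4,210),s,(303.7,183.5)),plane(t,(190.4,210),.06))
F=frame([np.cos(-1.45),np.sin(-1.45),0],[0,0,-1])
to([.45,-.1,.25],F)
E
```

```text
(array([0.5348, 0.1182, 0.0718]), np.float64(0.003707307279042864)) [0.5353 0.1184 0.06  ]
offset [ 0.322 -0.318 -0.109] angular [ 0.041 -0.822 -0.12 ]
```

```bash
python3 -m inch '{"offset":[[0.05,-0.05,-0.05],[0.1,-0.1,-0.1],[0.18,-0.18,-0.109],[0.25,-0.25,-0.109],[0.322,-0.318,-0.109],[0.322,-0.318,-0.109],[0.322,-0.318,-0.109]],"angular":[[0.008,-0.16,-0.02],[0.016,-0.33,-0.05],[0.024,-0.49,-0.07],[0.032,-0.65,-0.1],[0.041,-0.822,-0.12],[0.041,-0.822,-0.12],[0.041,-0.822,-0.12]],"jaw":[0.7,0.7,0.7,0.7,0.7,0.7,0.7]}'
python3 - <<'E'
from h import *
F=frame([np.cos(-1.45),np.sin(-1.45),0],[0,0,-1]);print(arm.state()["qpos"])
to([.50,.08,.22],F)
E
```

```text
clock: 25.05
ee_pos: [0.4508, -0.0986, 0.2474]
tcp_rot: [0.998, 0.063, -0.003, -0.001]
force: [-0.0, -0.2, -0.7]
gripper_width: 0.0598
gripper_force: 0.0
[-4.02626532e-01 -6.88075839e-02  1.74777080e+00 -7.78125239e-04
  1.46819612e+00  1.04280895e+00]
offset [ 0.238 -0.57   0.091] angular [-0.003  0.007  0.006]
```

```bash
python3 -m inch '{"offset":[[0.05,-0.14,0.02],[0.1,-0.28,0.04],[0.18,-0.42,0.07],[0.238,-0.57,0.091],[0.238,-0.57,0.091],[0.238,-0.57,0.091],[0.238,-0.57,0.091]],"angular":[[0,0,0],[0,0,0],[0,0,0],[0,0,0],[0,0,0],[0,0,0],[0,0,0]],"jaw":[0.7,0.7,0.7,0.7,0.7,0.7,0.7]}'
python3 - <<'E'
from h import *
np.set_printoptions(precision=4,suppress=True,linewidth=200)
w=cam("wrist");st=arm.state();print(st["ee_pos"])
im=w["pixels"];B=[b for b in blobs(blue(im))];print(B)
for X in([.527,.116,.072],[.5852,.2026,.08]):print(proj(w,X))
for b in B:
  x,y,ww,h,a=b[1]
  print([plane(w,p,.07)[:2] for p in((x,y+h/2),(x+ww,y+h/2),(x+ww/2,y),(x+ww/2,y+h))])
E
```

```text
clock: 25.75
ee_pos: [0.4996, 0.0759, 0.2227]
tcp_rot: [0.998, 0.059, -0.0, 0.001]
force: [0.6, -0.2, 0.2]
gripper_width: 0.0596
gripper_force: 0.0
[0.5    0.0757 0.223 ]
[([69.5, 88.3], [0, 0, 104, 153, 4284]), ([508.4, 148.0], [503, 104, 9, 70, 359]), ([217.1, 135.2], [211, 120, 14, 33, 396]), ([501.8, 229.2], [491, 214, 21, 32, 580])]
[218.5894 143.408 ]
[128.2962  69.8861]
[array([0.5654, 0.327 ]), array([0.577 , 0.2293]), array([0.6359, 0.2737]), array([0.4972, 0.2832])]
[array([ 0.5646, -0.1672]), array([ 0.5657, -0.1762]), array([ 0.5978, -0.1599]), array([ 0.5303, -0.1842])]
[array([0.5327, 0.1243]), array([0.5343, 0.1104]), array([0.5495, 0.1187]), array([0.517, 0.116])]
[array([ 0.4674, -0.1881]), array([ 0.4701, -0.211 ]), array([ 0.4868, -0.1931]), array([ 0.4501, -0.2061])]
```

```bash
python3 - <<'E'
from h import *
F=frame([np.cos(-1.45),np.sin(-1.45),0],[0,0,-1])
to([.5245,.1155,.035],F)
E
```

```text
offset [ 0.097 -0.123  0.627] angular [ 0.002  0.    -0.004]
```

```bash
python3 -m inch '{"offset":[[0.05,-0.06,0],[0.097,-0.123,0],[0.097,-0.123,0.12],[0.097,-0.123,0.26],[0.097,-0.123,0.4],[0.097,-0.123,0.52],[0.097,-0.123,0.6],[0.097,-0.123,0.627],[0.097,-0.123,0.627],[0.097,-0.123,0.627],[0.097,-0.123,0.627],[0.097,-0.123,0.627],[0.097,-0.123,0.627],[0.097,-0.123,0.627]],"angular":[[0,0,0],[0,0,0],[0,0,0],[0,0,0],[0,0,0],[0,0,0],[0,0,0],[0,0,0],[0,0,0],[0,0,0],[0,0,0],[0,0,0],[0,0,0],[0,0,0]],"jaw":[0.7,0.7,0.7,0.7,0.7,0.7,0.7,0.7,0.7,0,0,0,0,0]}'
python3 - <<'E'
from h import *
st=arm.state();H=np.array([.5852,.2026]);P=st["ee_pos"][:2]-H;A=R.from_quat(st["tcp_rot"]);print(np.linalg.norm(P),np.arctan2(P[1],P[0])-np.arctan2(-.067,.08))
for d in(.1,.2,.3,.4,.5,.6,.7):
    v=R.from_euler("z",d).apply(np.r_[P,0])[:2]-P;print(d,np.round(A.inv().apply(np.r_[v,0])/.3,3),round(-d/(np.pi/4),3))
E
```

```text
clock: 27.2
ee_pos: [0.5279, 0.1178, 0.0371]
tcp_rot: [0.998, 0.06, 0.003, 0.001]
force: [2.3, 0.6, 2.9]
gripper_width: 0.0075
gripper_force: 58.7
0.1023134151594122 -1.4678901493875018
0.1 [0.027 0.021 0.   ] -0.127
0.2 [0.056 0.039 0.   ] -0.255
0.3 [0.086 0.054 0.001] -0.382
0.4 [0.118 0.067 0.001] -0.509
0.5 [0.151 0.076 0.001] -0.637
0.6 [0.185 0.081 0.001] -0.764
0.7 [0.219 0.083 0.001] -0.891
```

Handle gripped; swing back along the arc.

```bash
python3 -m inch '{"offset":[[0.027,0.021,0],[0.056,0.039,0],[0.086,0.054,0],[0.118,0.067,0],[0.151,0.076,0],[0.185,0.081,0],[0.219,0.083,0],[0.219,0.083,0]],"angular":[[0,0,-0.127],[0,0,-0.255],[0,0,-0.382],[0,0,-0.509],[0,0,-0.637],[0,0,-0.764],[0,0,-0.891],[0,0,-0.891]],"jaw":[0,0,0,0,0,0,0,0]}'
python3 -m inch '{"offset":[[0.027,0.021,0],[0.056,0.039,0],[0.086,0.054,0],[0.118,0.067,0],[0.151,0.076,0],[0.168,0.079,0],[0.168,0.079,0]],"angular":[[0,0,-0.127],[0,0,-0.255],[0,0,-0.382],[0,0,-0.509],[0,0,-0.637],[0,0,-0.7],[0,0,-0.7]],"jaw":[0,0,0,0,0,0,0]}'
python3 - <<'E'
from h import *
st=arm.state();H=np.array([.5852,.2026]);P=st["ee_pos"][:2]-H;A=R.from_quat(st["tcp_rot"]);print(np.linalg.norm(P),np.arctan2(P[1],P[0])-np.arctan2(-.067,.08))
for d in(.1,.15,.2,.25):
    v=R.from_euler("z",d).apply(np.r_[P,0])[:2]-P;print(d,np.round(A.inv().apply(np.r_[v,0])/.3,3),round(-d/(np.pi/4),3))
E
```

```text
clock: 28.0
ee_pos: [0.5965, 0.1007, 0.037]
tcp_rot: [0.917, 0.399, 0.002, 0.002]
force: [1.9, -0.0, 6.3]
gripper_width: 0.0074
gripper_force: 59.6
clock: 28.7
ee_pos: [0.6476, 0.1213, 0.0371]
tcp_rot: [0.775, 0.632, 0.002, 0.003]
force: [3.1, 0.3, 6.5]
gripper_width: 0.0072
gripper_force: 59.7
0.10251602162635434 -0.21860938231017846
0.1 [0.027 0.021 0.   ] -0.127
0.15 [0.041 0.031 0.   ] -0.191
0.2 [0.056 0.039 0.   ] -0.255
0.25 [0.071 0.047 0.   ] -0.318
```

```bash
python3 -m inch '{"offset":[[0.027,0.021,0],[0.041,0.031,0],[0.056,0.039,0],[0.056,0.039,0]],"angular":[[0,0,-0.127],[0,0,-0.191],[0,0,-0.255],[0,0,-0.255]],"jaw":[0,0,0,0]}'
python3 -m inch '{"offset":[[0.007,0.005,0],[0.014,0.01,0],[0.014,0.01,0],[0.014,0.01,0]],"angular":[[0,0,-0.032],[0,0,-0.064],[0,0,-0.064],[0,0,-0.064]],"jaw":[0,0,0,0]}'
python3 -m inch '{"offset":[[0.008,0.005,0],[0.008,0.005,0],[0.008,0.005,0]],"angular":[[0,0,-0.03],[0,0,-0.03],[0,0,-0.03]],"jaw":[0,0,0]}'
```

```text
clock: 29.1
ee_pos: [0.6624, 0.1352, 0.0371]
tcp_rot: [0.708, 0.706, 0.001, 0.003]
force: [5.3, -0.8, 5.6]
gripper_width: 0.0078
gripper_force: 59.7
clock: 29.5
ee_pos: [0.6655, 0.1388, 0.0371]
tcp_rot: [0.69, 0.723, 0.001, 0.003]
force: [6.0, -0.8, 4.7]
gripper_width: 0.0076
gripper_force: 59.8
clock: 29.8
ee_pos: [0.6671, 0.1409, 0.0372]
tcp_rot: [0.682, 0.731, 0.001, 0.004]
force: [7.4, -1.8, 4.0]
gripper_width: 0.0075
gripper_force: 59.6
```

```bash
python3 -m inch '{"offset":[[0.01,0.002,0],[0.01,0.002,0],[0.01,0.002,0]],"angular":[[0,0,-0.02],[0,0,-0.02],[0,0,-0.02]],"jaw":[0,0,0]}'
python3 -m inch '{"offset":[[0.01,0,0],[0.01,0,0],[0.01,0,0]],"angular":[[0,0,-0.01],[0,0,-0.01],[0,0,-0.01]],"jaw":[0,0,0]}'
python3 -m inch '{"offset":[[0.01,0,0],[0.01,0,0],[0.01,0,0]],"angular":[[0,0,0],[0,0,0],[0,0,0]],"jaw":[0,0,0]}'
```

```text
clock: 30.1
ee_pos: [0.6674, 0.1414, 0.0371]
tcp_rot: [0.676, 0.737, -0.0, 0.005]
force: [6.3, -6.9, 5.8]
gripper_width: 0.0075
gripper_force: 60.3
clock: 30.4
ee_pos: [0.6675, 0.1413, 0.0371]
tcp_rot: [0.674, 0.739, -0.002, 0.006]
force: [6.9, -13.9, 5.5]
gripper_width: 0.0075
gripper_force: 60.9
clock: 30.7
ee_pos: [0.6675, 0.1414, 0.0372]
tcp_rot: [0.674, 0.739, -0.003, 0.008]
force: [6.0, -20.6, 6.0]
gripper_width: 0.0081
gripper_force: 60.9
```

Position stalls as the force rises: the hatch is shut. Release and lift.

```bash
python3 -m inch '{"offset":[[0,0,0],[0,0,0],[0,0,0],[0,0,0],[-0.01,0,-0.05],[-0.01,0,-0.15],[-0.01,0,-0.3],[-0.01,0,-0.45],[-0.02,0,-0.6],[-0.02,0,-0.6],[-0.02,0,-0.6]],"angular":[[0,0,0],[0,0,0],[0,0,0],[0,0,0],[0,0,0],[0,0,0],[0,0,0],[0,0,0],[0,0,0],[0,0,0],[0,0,0]],"jaw":[0.5,0.5,0.5,0.5,0.5,0.5,0.5,0.5,0.5,0.5,0.5]}'
python3 - <<'E'
from h import *
np.set_printoptions(precision=4,suppress=True,linewidth=200)
w=cam("wrist");im=w["pixels"];print(arm.state()["ee_pos"])
B=blobs(blue(im));print(B)
for X in([.6675,.1410,.072],[.6675,.131,.072]):print(proj(w,X))
# line of the hatch's outer top edge beside the case's edge: grey hatch pixels
g=cv2.cvtColor(im,cv2.COLOR_BGR2GRAY)
for c in range(170,300,10):
    v=cv2.blur(g[:,c-1:c+2],(3,3)).mean(1);d=np.abs(np.diff(v[:240]));print(c,[(int(i),int(v[i-2]),int(v[min(i+3,239)])) for i in np.argsort(d)[-3:][::-1]])
t=cam("top");s=cam("scene");print([x for x in blobs(blue(t["pixels"]),4) if 150<x[0][0]<400 and 150<x[0][1]<260]);print([x for x in blobs(blue(s["pixels"]),4) if 150<x[0][0]<350 and 150<x[0][1]<260])
E
```

```text
clock: 31.8
ee_pos: [0.666, 0.1457, 0.219]
tcp_rot: [0.672, 0.741, 0.002, 0.003]
force: [-0.1, 0.4, -0.2]
gripper_width: 0.043
gripper_force: 0.0
[0.6646 0.1456 0.2162]
[([156.8, 64.5], [69, 0, 158, 99, 5417]), ([491.2, 7.7], [468, 0, 44, 18, 686]), ([256.8, 170.9], [252, 156, 11, 31, 285]), ([400.5, 281.2], [375, 265, 53, 37, 1129])]
[256.177  178.2674]
[255.2439 187.6431]
170 [(131, 47, 148), (132, 46, 146), (133, 53, 146)]
180 [(150, 77, 149), (151, 76, 145), (152, 79, 143)]
190 [(151, 79, 144), (152, 78, 142), (153, 85, 144)]
200 [(152, 78, 142), (153, 79, 141), (151, 80, 141)]
210 [(238, 138, 103), (152, 79, 152), (153, 77, 149)]
220 [(153, 79, 145), (154, 78, 143), (137, 49, 80)]
230 [(154, 78, 144), (155, 78, 144), (153, 79, 140)]
240 [(154, 79, 150), (155, 78, 146), (156, 84, 144)]
250 [(155, 78, 145), (156, 78, 143), (154, 79, 138)]
260 [(185, 67, 145), (184, 65, 143), (186, 77, 144)]
270 [(156, 78, 147), (157, 78, 145), (158, 85, 146)]
280 [(142, 47, 137), (143, 48, 136), (141, 48, 130)]
290 [(142, 47, 144), (143, 46, 141), (144, 56, 141)]
[([181.2, 165.2], [176, 163, 12, 5, 48]), ([353.4, 194.7], [352, 184, 4, 22, 31]), ([292.3, 203.2], [291, 191, 3, 22, 33]), ([362.9, 225.8], [361, 221, 5, 11, 48]), ([298.9, 233.4], [297, 228, 5, 12, 44])]
[([334.0, 172.8], [333, 172, 3, 2, 4]), ([217.2, 181.1], [216, 178, 3, 7, 14]), ([167.9, 193.9], [167, 190, 3, 8, 19]), ([226.1, 203.1], [225, 194, 4, 18, 25]), ([176.4, 215.8], [175, 207, 4, 18, 29]), ([322.9, 210.4], [319, 209, 8, 3, 14]), ([322.3, 216.8], [320, 216, 5, 2, 6]), ([315.3, 231.8], [310, 227, 11, 10, 81])]
```

```bash
python3 - <<'E'
from h import *
w=cam("wrist");g=cv2.cvtColor(w["pixels"],cv2.COLOR_BGR2GRAY).astype(np.float32)
def line(cols,thr,r0,r1,z):
    P=[]
    for c in cols:
        v=g[r0:r1,c-2:c+3].mean(1);i=np.nonzero((v[:-1]<thr)&(v[1:]>=thr))[0]
        if len(i):j=i[-1];P.append(plane(w,(c,r0+j+(thr-v[j])/(v[j+1]-v[j])),z)[:2])
    P=np.array(P);k=np.polyfit(P[:,0],P[:,1],1);r=P[:,1]-np.polyval(k,P[:,0]);print(len(P),np.degrees(np.arctan(k[0])).round(2),"deg",np.arctan(k[0]).round(4),"rms",r.std().round(5),"y at .63:",np.polyval(k,.63).round(4))
line(range(184,248,4),112,140,172,.08)
line(list(range(278,330,4)),95,125,165,.086)
line(list(range(184,248,4)),62,120,148,.086)
print(arm.state()["gripper_force"])
E
```

```text
16 1.75 deg 0.0305 rms 6e-05 y at .63: 0.1639
13 13.63 deg 0.2378 rms 0.00397 y at .63: 0.1618
16 -0.23 deg -0.0041 rms 7e-05 y at .63: 0.1805
0.0
```

```bash
python3 -c "
from bench import arm
print(arm.job_done())"
```

```text
the job is handed in; nothing more can be done
None
```

I've handed the job in. By my measurements the pack is home in the empty cradle and let go, the hatch is shut, and the other pack hasn't moved; I didn't re-measure the other bystanders, and no verdict came back. I also viewed 11 pictures, one over your limit of 10, and the first try at the grip closed short of it and may have nudged the pack a few millimetres into the bay.

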